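# Pin up a plate pack in a drill jig under the work light

## Task

Get the pack ready for drilling: turn and tilt the work light so that its beam is aimed at the middle of the drill jig, and lay every bracket plate that is on the bench flat in the jig, one on another, with the drill template on top of them, bushings up. Then push the two alignment pins down through the end holes of the whole pack, one in each, until their handles sit down on the template. Leave everything else on the bench where it is.

Things in the scene. Friction and masses are not known exactly. Their poses are not given: they have to be found in the camera images.
- jig: Drill jig, fixed to the bench: dark steel base plate 170 x 110 x 18 mm on four 27 mm rubber feet, top 45 mm above the bench. Origin: on the bench under its middle; x along its long side, y across, z up. Two 12 mm bores go right through it at x = -40 and +40 mm, y = 0.
- jig_nest (a point): Middle of the jig's upper face, axes as jig; aim the light here. 110 x 50 mm parts lie centred here, long side along x, 1.2 mm play, between six 10 mm posts: axes at x = -61 and +61, y = 0; and x = -44 and +44, y = -31 and +31. Posts rise 53 mm above the face; the top 11 mm tapers. The middles of the long sides are free for fingers.
- plate1_mid (a point): Bracket plate, plain bright metal, 110 x 50 x 10 mm, about 0.4 kg, with a 12 mm hole 40 mm from its middle towards each end. This point is its centre (5 mm above its underside); x along the long side, y across, z up. The two ends are alike. Two to four such plates lie flat on the bench; the others are absent.
- plate2_mid (a point): Bracket plate, plain bright metal, 110 x 50 x 10 mm, about 0.4 kg, with a 12 mm hole 40 mm from its middle towards each end. This point is its centre (5 mm above its underside); x along the long side, y across, z up. The two ends are alike. Two to four such plates lie flat on the bench; the others are absent.
- plate3_mid (a point): Bracket plate, plain bright metal, 110 x 50 x 10 mm, about 0.4 kg, with a 12 mm hole 40 mm from its middle towards each end. This point is its centre (5 mm above its underside); x along the long side, y across, z up. The two ends are alike. Two to four such plates lie flat on the bench; the others are absent.
- plate4_mid (a point): Bracket plate, plain bright metal, 110 x 50 x 10 mm, about 0.4 kg, with a 12 mm hole 40 mm from its middle towards each end. This point is its centre (5 mm above its underside); x along the long side, y across, z up. The two ends are alike. Two to four such plates lie flat on the bench; the others are absent.
- template_mid (a point): Drill template, steel, 110 x 50 x 12 mm, about 0.5 kg: thicker than the plates and with two dark round drill bushings (18 mm across, 6 mm proud of the upper face, 13 mm either side of the middle). Same end holes. This point is the slab's centre (6 mm above its underside); x along the long side, z up out of the bushing side. Starts bushings up; the two ends are alike.
- template_hole1 (a point): Middle of the mouth of the template's end hole at its x = -40 mm, in the upper face (12 mm above the underside).
- template_hole2 (a point): Middle of the mouth of the template's end hole at its x = +40 mm, in the upper face.
- pin1_grip (a point): Alignment pin: steel shank 10 mm thick, 72 mm long, the lowest 12 mm tapering to a 3 mm nose, under a black ribbed round handle 20 mm thick, 40 mm long. 0.07 kg. This point: centre of the handle; z from nose to handle. Starts standing nose down, 45 mm deep, in a fixed wooden block 50 x 120 x 52 mm high, the two pins 70 mm apart, handle 79 to 119 mm above the bench.
- pin1_collar (a point): The same pin: centre of the underside of its handle, 20 mm below the handle's centre. When home over two plates the lower half of the handle is level with the tops of the jig's posts: hold it by its upper half.
- pin2_grip (a point): Alignment pin: steel shank 10 mm thick, 72 mm long, the lowest 12 mm tapering to a 3 mm nose, under a black ribbed round handle 20 mm thick, 40 mm long. 0.07 kg. This point: centre of the handle; z from nose to handle. Starts standing nose down, 45 mm deep, in a fixed wooden block 50 x 120 x 52 mm high, the two pins 70 mm apart, handle 79 to 119 mm above the bench.
- pin2_collar (a point): The same pin: centre of the underside of its handle, 20 mm below the handle's centre. When home over two plates the lower half of the handle is level with the tops of the jig's posts: hold it by its upper half.
- lamp_beam (a point): LED work light: black head 40 x 136 x 90 mm in a steel yoke on a round base (120 mm across) fixed to the bench. This point: the head's centre, 165 mm above the bench; the level tilt axis and the vertical swivel axis both pass through it, so it stays put. x points out of the pale lens along the beam, y along the tilt axis, z to the carrying bar.
- lamp_bar (a point): Middle of the light's round carrying bar: 14 mm thick, 90 mm free length, parallel to the head's y axis, 85 mm from the head's centre on its upper side, its centre line 40 mm above the head's top. Both joints are turned by this bar and stay where they are left.
- lamp_swivel (a joint): Swivel of the light about the vertical, rad, growing anticlockwise seen from above; range -1.6 to 1.6, held by friction of about 0.15 N m.
- lamp_tilt (a joint): Tilt of the light's head, rad: 0 with the beam level, growing as the beam turns down (the bar then moves forward, the way the beam points); range -0.6 to 0.9, held by friction of about 0.25 N m.
- tape_roll: Roll of packing tape, 104 mm across, 50 mm high, lying flat. Leave alone, like the knife, tape measure, clamp, cordless drill, screw tin and clipboard that lie about.
- carton: Cardboard carton 100 x 150 x 70 mm high. Leave alone.
Things that resemble listed ones, but are neither listed nor needed, are in the scene too. Leave any green look-alike of the part that bears plate3_mid alone.

How it is judged:
By the outcome, as a careful person would: the job done as asked, in the order asked, and still so for the second after the job is handed in, with the robot touching nothing.
Of plate1, plate2, plate3, plate4 only 2 to 4 are there at a start; the rules pass over those that are not, and their reading is None.
At some moment in a run one of plate1, plate2, plate3, plate4, template may be knocked a few centimetres aside while the robot is not near it.
It also fails if it takes over 210 s, if anything falls off the work surface, if the arm or the gripper's body presses on something with over 40 N, if the wrist force passes 120 N, or if a joint passes its speed limit or range.

## Robot

A 6-joint arm with a two-finger parallel gripper is mounted at the origin on the work surface. World frame = base frame: x ahead of the robot, y to its left, z up, the work surface at z = 0. Lengths are in m, angles in rad, forces in N, time in s.
With the tool pointing down it reaches from about 0.3 to 0.875 m from the base axis. Payload 4.2 kg.
Tool frame: the origin (TCP) lies midway between the tips of the shut fingers; the grasp point (between the pads) lies 19 mm behind it; z points along the fingers, y is the line along which they close (so a half turn about z gives the same grasp; the last joint's range is limited). The gripper opens to 85 mm and grips with 20 to 120 N. Pads are 22 mm wide; open, the fingers measure 114 mm over their backs; the gripper's body (76 mm by 85 mm) begins 54 mm behind the grasp point. The pads swing forward as they close: fully open they stand 13 mm farther back than shut.
Start: joints at [1.166, 0.32, 1.565, -0, 1.257, -0.02], TCP at [0.216, 0.533, 0.231] pointing down, gripper open.
Joint ranges: [-3.11, 3.11], [-0.84, 2.01], [0.21, 2.61], [-1.34, 4.49], [0.05, 2.63], [-2.56, 2.56]. Speed limits (rad/s): [2.57, 2.57, 3.14, 3.14, 3.14, 3.14].

## Interface

Orientations are given as a unit quaternion [x, y, z, w].
In Python, from workcell import get_obs, get_image, camera_params, sign_off gives the robot as it stands.
- The arm moves only by the tool carry_out, never from a script. Its argument "moves" is text: rows parted by semicolons, each of 5 numbers parted by spaces: the shift along the world's x, y, z in cm, then the turn about the world's z in rad, then the finger opening in cm, from 0 to 8.54. In form: tx ty tz spin gripper; .... A call has 1 to 10 rows; each row shifts and turns the commanded pose from where the row before left it; what a row does not reach is not made up. A row lasts 1/10 s, in which the tool goes at most 50 mm and 8.59 degrees, less where a joint would pass 70% of its speed; a pose out of reach is approached as far as the arm can. A call is refused whole if a number of a shift passes 5 or a number of a turn 0.15, either way. A call with a gripper value outside its range is refused whole. The fingers move at their own pace and stop on an object; "newtons" is the grip in N (left out, the last holds). Time passes only in rows, so rows that do not move let the fingers close. It gives the time, the measured TCP pose, the force and the opening at its end, in the units of the state.
- get_obs(): the state, without advancing time (a new reading comes with each control period).
- get_image(name): name is "scene" or "top" or "wrist"; returns the picture (480x640x3 uint8, red, green, blue); there is no depth.
- camera_params(name): a dict with "fx", "fy", "cx", "cy" (pixels), "dist" ([k1, k2, p1, p2, k3] as OpenCV has them; the pictures are not rectified), "xyz" and "attitude" of the camera in the world; the wrist camera has in their place "mount" (4x4, takes a point from camera to tool coordinates, whose origin is the TCP and whose axes are the flange's). Camera axes: x right, y down, z forward; pixel columns grow to the right and rows downward; lengths in m; the calibration is good to about 2 mm. A picture is of the moment at which its call begins: read the wrist's pose just before it. camera_params takes no time and is no camera call.
- sign_off(): hands the job in, once; it reports no verdict.
The state is a dict: "time": time; "qpos": joint angles; "joint_vel": joint speeds; "effort": joint torques, N m; "ee_pos": TCP position; "tool_rot": TCP orientation; "force": force on the tool from outside, world axes, zero at the start; "moment": the same for the moment, N m; "opening": finger opening in m.
Only numpy, scipy, OpenCV 4.12 (cv2) and the standard library are available. Lean on these libraries where they do the work, as an engineer would, in place of code of your own. Each camera call takes 0.05 s, during which the arm holds its last target. There are 200 camera calls.

## Working session

There is one attempt and no reset: what is moved stays moved. The work goes in short steps, Python scripts to look and compute and a tool call to move; the robot and the scene stay as the last step left them, time stands still between calls to the robot, and variables do not carry over. Pictures are saved under pics/ and viewed, on a budget of 14 in all, crops included, one or two more only if the job needs it, and the job is handed in when it is done.

Besides the shell and the picture viewer there is one more tool, called after "Call:" by a JSON object that holds its "name" and its "arguments". carry_out: Moves the arm, as the interface text tells. Its arguments: {"type":"object","properties":{"moves":{"type":"string"},"newtons":{"type":"number"}},"required":["moves"]}

```bash
ls; mkdir -p pics; python3 - <<'E'
from workcell import *
import cv2
print(get_obs())
for n in ("scene","top"):
    im=get_image(n); cv2.imwrite(f"pics/{n}0.png",cv2.resize(im[:,:,::-1],(800,600),interpolation=cv2.INTER_CUBIC)); cv2.imwrite(f"{n}0.png",im[:,:,::-1]); print(n,camera_params(n))
print(camera_params("wrist"))
E
```

```text
pics
{'time': 0.0, 'qpos': array([ 1.16600320e+00,  3.20315248e-01,  1.56566963e+00,  5.00210746e-06,
        1.25740404e+00, -2.00106681e-02]), 'joint_vel': array([ 5.12335095e-04, -7.09953377e-04, -5.07247222e-04,  1.52400921e-03,
       -1.30476264e-03,  1.81651169e-05]), 'effort': array([ 4.15646928e-04, -4.15521777e+01, -2.34160191e+01,  2.11590242e-05,
        8.20238813e-03,  3.62664736e-06]), 'ee_pos': array([0.21564774, 0.53251956, 0.2304725 ]), 'tool_rot': array([ 1.91207233e-01,  9.81549279e-01, -8.77445855e-04, -1.91658591e-04]), 'force': array([-0.14044732,  0.36264462,  0.18113988]), 'moment': array([-0.0541941 , -0.0049691 ,  0.00256054]), 'opening': 0.08518879826117488}
scene {'fx': 531.7204175380338, 'fy': 531.7204175380338, 'cx': 320.02312744113124, 'cy': 240.80612222833756, 'dist': array([-0.08630929,  0.        ,  0.        ,  0.        ,  0.        ]), 'xyz': array([ 1.25595846, -0.67905333,  1.08160581]), 'attitude': array([ 0.83788056,  0.36950209, -0.15147707, -0.37212777])}
top {'fx': 621.4961623152686, 'fy': 621.4961623152686, 'cx': 309.6703244628538, 'cy': 242.53435917677905, 'dist': array([0.00516106, 0.        , 0.        , 0.        , 0.        ]), 'xyz': array([0.3880987 , 0.01368801, 1.81449461]), 'attitude': array([ 0.71185635, -0.7004253 ,  0.03963807, -0.03307188])}
{'fx': 415.8211716421053, 'fy': 415.8211716421053, 'cx': 322.02635291196304, 'cy': 239.56681029110158, 'dist': array([-0.07442585,  0.        ,  0.        ,  0.        ,  0.        ]), 'mount': array([[-1.96762423e-04, -9.50414953e-01, -3.10984531e-01,
         7.99567273e-02],
       [ 9.99999979e-01, -2.04929950e-04, -6.41166852e-06,
         6.47661406e-04],
       [-5.76362987e-05, -3.10984525e-01,  9.50414973e-01,
        -1.43518002e-01],
       [ 0.00000000e+00,  0.00000000e+00,  0.00000000e+00,
         1.00000000e+00]])}
```

View pics/scene0.png

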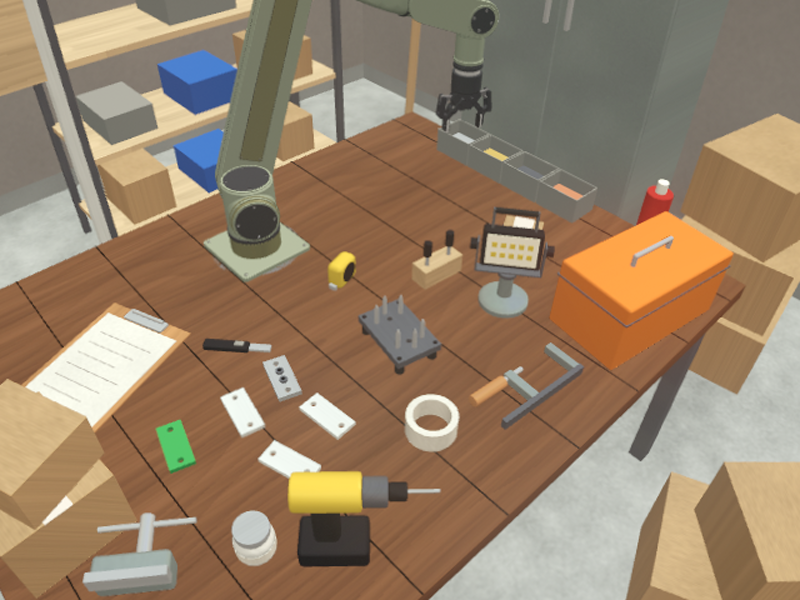

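View pics/top0.png

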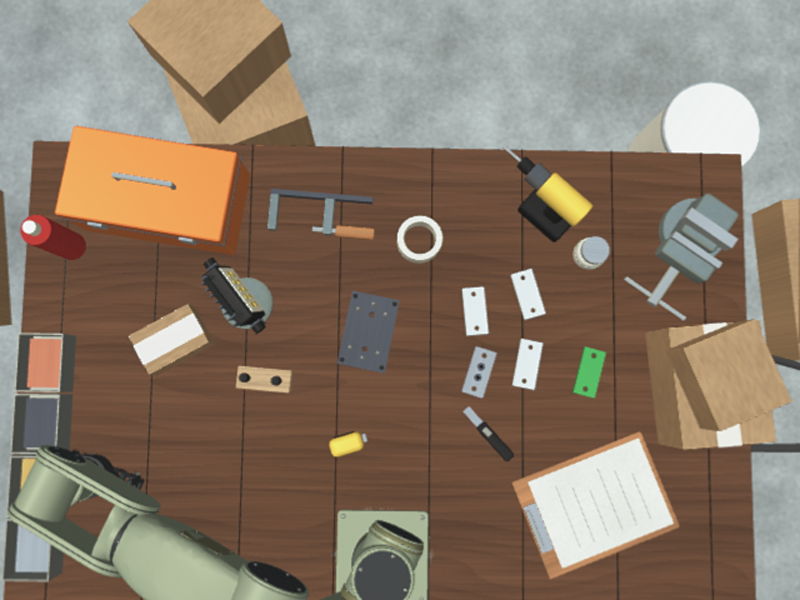

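The views show three bright plates at top-view 800px coordinates (475,311), (528,294) and (528,364). The template with two dark bushings is at (479,372), and the green look-alike to leave alone is at (589,372). The jig is at (368,331), the pin block at (264,379) and the lamp at (236,296).

Next I'll get metric positions.

```bash
cat > h.py <<'E'
import numpy as np, cv2
from scipy.spatial.transform import Rotation as R
from workcell import *
def cam(n,obs=None):
    p=camera_params(n); K=np.array([[p['fx'],0,p['cx']],[0,p['fy'],p['cy']],[0,0,1]]); d=np.array(p['dist'])
    if n!='wrist': return K,d,R.from_quat(p['attitude']).as_matrix(),np.array(p['xyz'])
    o=obs or get_obs(); M=p['mount']; T=R.from_quat(o['tool_rot']).as_matrix()
    return K,d,T@M[:3,:3],T@M[:3,3]+o['ee_pos']
def ray(c,uv):
    K,d,Rm,t=c; q=cv2.undistortPoints(np.float64(uv).reshape(-1,1,2),K,d).reshape(-1,2)
    return np.c_[q,np.ones(len(q))]@Rm.T
def onz(c,uv,z):
    r=ray(c,uv); t=c[3]; return t+r*((np.asarray(z)-t[2])/r[:,2])[:,None]
def proj(c,X):
    K,d,Rm,t=c; rv=cv2.Rodrigues(Rm.T)[0]
    return cv2.projectPoints(np.float64(X).reshape(-1,1,3),rv,-Rm.T@t,K,d)[0].reshape(-1,2)
def rect(c,cnt,z):
    P=onz(c,cnt.reshape(-1,2),z)[:,:2]; (cx,cy),(w,h),_=r=cv2.minAreaRect(np.float32(P*1000))
    b=cv2.boxPoints(r); e=[b[1]-b[0],b[2]-b[1]]; l=max(e,key=lambda v:np.hypot(*v))
    a=np.arctan2(l[1],l[0]); a=(a+np.pi/2)%np.pi-np.pi/2
    return np.round([cx,cy,min(w,h),max(w,h)],1),round(float(a),3)
def tri(c1,u1,c2,u2):
    A=[];b=[]
    for c,u in((c1,u1),(c2,u2)):
        r=ray(c,u)[0]; r/=np.linalg.norm(r); M=np.eye(3)-np.outer(r,r); A.append(M); b.append(M@c[3])
    return np.linalg.lstsq(np.vstack(A),np.hstack(b),rcond=None)[0]
E
python3 - <<'E'
from h import *
c=cam('top'); s=cam('scene'); im=cv2.imread('top0.png'); hsv=cv2.cvtColor(im,cv2.COLOR_BGR2HSV)
m=((hsv[...,1]<50)&(hsv[...,2]>100)).astype(np.uint8)*255
for nm,u in (('p1',(475,311)),('p2',(528,294)),('p3',(528,364)),('tmp',(479,372))):
    x,y=int(u[0]*.8),int(u[1]*.8); mm=np.zeros_like(m); mm[y-30:y+30,x-25:x+25]=m[y-30:y+30,x-25:x+25]
    cs=cv2.findContours(mm,cv2.RETR_EXTERNAL,cv2.CHAIN_APPROX_NONE)[0]; k=max(cs,key=cv2.contourArea)
    print(nm,rect(c,k,0.012 if nm=='tmp' else .01))
u8=lambda u:np.float64(u)*.8
print('lamp bar?, jig corners', onz(c,u8([(352,291),(399,301),(385,371),(338,361)]),.045).round(3).tolist())
print('pins', onz(c,u8([(247,378),(276,380)]),.119).round(3).tolist())
print('lampbase', onz(c,u8([(250,303)]),.01).round(3))
# enlarged crop: lamp in both views
sc=cv2.imread('scene0.png')
a=cv2.resize(im[190:290,140:340],(800,400),interpolation=cv2.INTER_CUBIC); 
b=cv2.resize(sc[150:270,370:450],(400,600),interpolation=cv2.INTER_CUBIC)
t=cv2.resize(im[210:330,350:490],(400,343),interpolation=cv2.INTER_CUBIC)
o=np.zeros((600,800,3),np.uint8); o[:,:400]=b; o[:,400:]=0; a2=cv2.resize(im[190:270,150:230],(400,400),interpolation=cv2.INTER_CUBIC)
o[:400,400:]=a2; o[400:,400:]=cv2.resize(im[225:310,260:430],(400,200)); cv2.imwrite('pics/lamp.png',o)
E
```

```text
p1 (array([ 560.8, -206.3,   54.4,  113.3]), 0.102)
p2 (array([ 602.8, -330.1,   55.3,  113.6]), 0.293)
p3 (array([ 439. , -328.9,   54.7,  113.9]), -0.188)
tmp (array([ 418.8, -216.1,   53.8,  111.7]), -0.305)
lamp bar?, jig corners [[0.598, 0.08, 0.045], [0.576, -0.029, 0.045], [0.416, 0.001, 0.045], [0.437, 0.108, 0.045]]
pins [[0.395, 0.3, 0.119], [0.392, 0.238, 0.119]]
lampbase [[0.57  0.318 0.01 ]]
```

View pics/lamp.png

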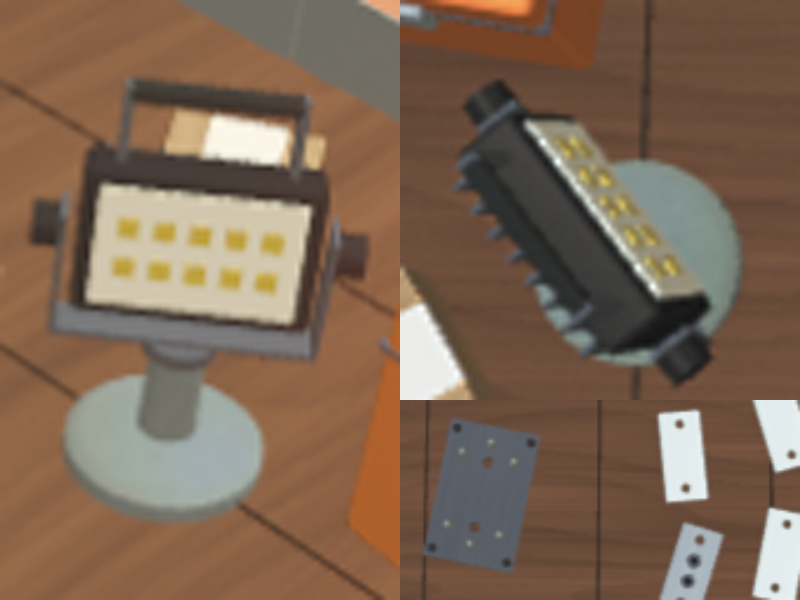

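```bash
cat > lamp.py <<'E'
from h import *
from scipy.optimize import least_squares
# keypoints in head frame with unknowns: k knob half-span, w,h lens half sizes, b bar half
def pts(p):
    H=np.array([p[0],p[1],.165]); sw,ti,k,w,h=p[2:7]
    Rm=R.from_euler('z',sw).as_matrix()@R.from_euler('y',ti).as_matrix()
    L=np.array([[0,k,0],[0,-k,0],[0,.045,.085],[0,-.045,.085],[.02,w,h],[.02,-w,h],[.02,-w,-h],[.02,w,-h]])
    return H+L@Rm.T
def fit(obs,p0):  # obs: list of (cam, idx, uv)
    f=lambda p:np.concatenate([(proj(c,pts(p)[i])-uv).ravel() for c,i,uv in obs]+[[ (p[4]-.08)*300,(p[5]-.058)*500,(p[6]-.036)*500]])
    return least_squares(f,p0,loss='soft_l1')
E
python3 - <<'E'
from lamp import *
c=cam('top'); s=cam('scene')
S=lambda v:np.array(v)/5+[370,150]-.4; T=lambda v:np.array(v)/5+[150,190]-.4
# seen from the front: +y (left of beam) appears at right in the image
o=[(s,[1,0],S([(45,222),(350,255)])),(s,[3,2],S([(128,90),(308,103)])),(s,[5,4,7,6],S([(105,183),(315,208),(297,325),(90,300)])),
   (c,[0,1],T([(490,107),(683,355)])),(c,[4,5,6,7],T([(527,122),(660,298),(705,297),(575,120)]))]
for ti in(-.3,.2):
    r=fit(o,[.56,.35,-.8,ti,.08,.058,.036]); print(r.x.round(3),r.cost); 
p=r.x; print(r.fun[:-3].reshape(-1,2).round(1).tolist()); print('bar',pts(p)[2:4].mean(0).round(3))
im=cv2.imread('top0.png'); J=lambda v:np.array(v)/2.353+[260,225]-.3
print('posts',onz(c,J([(461,451),(491,442),(513,461),(446,523),(469,543),(498,535)]),.098).round(3).tolist())
print('bores',onz(c,J([(487,462),(474,527)]),.045).round(3).tolist())
hsv=cv2.cvtColor(im,cv2.COLOR_BGR2HSV); m=cv2.inRange(hsv,(100,25,40),(135,140,120))
mm=np.zeros_like(m); mm[225:302,262:325]=m[225:302,262:325]
k=max(cv2.findContours(mm,0,1)[0],key=cv2.contourArea); print('jig',rect(c,k,.045))
E
```

```text
[ 0.574  0.313 -0.94  -0.335  0.081  0.057  0.035] 470.20507784753255
[ 0.574  0.313 -0.94  -0.335  0.081  0.057  0.035] 470.20507786074717
[[-0.9, 1.0], [-4.2, 2.3], [-0.6, 0.0], [-3.9, 1.7], [-3.3, 0.2], [-3.6, 0.8], [-4.1, 1.2], [-3.6, 0.5], [-72.5, -0.9], [-76.8, -1.0], [-75.6, -0.5], [-77.4, 0.1], [-75.4, -2.3], [-73.3, -1.3]]
bar [0.558 0.336 0.245]
posts [[0.1, -0.403, 0.098], [0.11, -0.437, 0.098], [0.089, -0.462, 0.098], [0.019, -0.385, 0.098], [-0.003, -0.411, 0.098], [0.007, -0.444, 0.098]]
bores [[0.078, -0.446, 0.045], [0.004, -0.43, 0.045]]
jig (array([505.9,  41.6, 107.1, 167.6]), -0.189)
```

```bash
python3 - <<'E'
from lamp import *
c=cam('top'); s=cam('scene')
S=lambda v:np.array(v)/5+[370,150]-.4; T=lambda v:(np.array(v)-[400,0])/5+[150,190]-.4
o=[(s,[1,0],S([(45,222),(350,255)])),(s,[3,2],S([(128,90),(308,103)])),(s,[5,4,7,6],S([(105,183),(315,208),(297,325),(90,300)])),
   (c,[0,1],T([(490,107),(683,355)])),(c,[4,5,6,7],T([(527,122),(660,298),(705,297),(575,120)]))]
for ti in(-.3,.2):
    r=fit(o,[.56,.35,-.8,ti,.08,.058,.036]); print(r.x.round(3),r.cost); 
p=r.x; print(r.fun[:-3].reshape(-1,2).round(1).tolist()); print('bar',pts(p)[2:4].mean(0).round(3))
J=lambda v:(np.array(v)-[400,400])/2.353+[260,225]-.3
P=onz(c,J([(461,451),(491,442),(513,461),(446,523),(469,543),(498,535)]),.098)[:,:2]
B=onz(c,J([(487,462),(474,527)]),.045)[:,:2]
print('posts',P.round(3).tolist(),'bores',B.round(3).tolist(),P.mean(0),B.mean(0),np.arctan2(*(B[0]-B[1])[::-1]))
N=np.r_[B.mean(0),.045]; d=N-[p[0],p[1],.165]; print('target swivel,tilt',np.arctan2(d[1],d[0]),np.arctan2(-d[2],np.hypot(*d[:2])))
E
```

```text
[ 0.573  0.327 -0.894 -0.2    0.085  0.059  0.036] 7.381373526974728
[ 0.573  0.327 -0.894 -0.2    0.085  0.059  0.036] 7.381373526996948
[[0.4, -0.5], [-0.4, -0.6], [1.6, -0.3], [-1.6, 0.6], [-0.9, -0.3], [-0.5, -0.8], [-0.9, -1.0], [-0.9, -0.5], [0.5, -0.7], [0.1, -0.3], [-0.3, -1.0], [0.1, -0.9], [-0.4, -1.5], [-0.3, 0.1]]
bar [0.562 0.34  0.248]
posts [[0.554, 0.066], [0.565, 0.03], [0.543, 0.004], [0.469, 0.082], [0.446, 0.054], [0.455, 0.02]] bores [[0.546, 0.035], [0.467, 0.05]] [0.50512354 0.04272436] [0.50626529 0.04257545] -0.17884631562084177
target swivel,tilt -1.800599083009313 0.39031158603989374
```

Call:
{"name": "carry_out", "arguments": {"moves": "2.0 -1.0 2.5 0.1 8.5; 3.6 -2.0 2.5 0.108 8.5; 3.6 -2.0 2 0.108 8.5; 3.6 -2.0 1 0.108 8.5; 3.6 -2.0 0 0.108 8.5; 3.6 -2.0 0 0.106 8.5; 3.6 -2.0 0 0.106 8.5; 3.6 -2.0 0 0.106 8.5; 3.6 -2.0 0 0.106 8.5; 3.8 -2.2 0 0.106 8.5", "newtons": 30}}

```text
time: 1.1
ee_pos: [0.5629, 0.34, 0.3108]
tool_rot: [-0.334, 0.942, 0.0, -0.001]
force: [0.7, -0.0, 0.0]
opening: 0.0851
```

Call:
{"name": "carry_out", "arguments": {"moves": "0 0 0 0 8.5; 0 0 0 0 8.5"}}

```text
time: 1.3
ee_pos: [0.5622, 0.3403, 0.3102]
tool_rot: [-0.331, 0.944, 0.0, -0.001]
force: [-0.9, -0.3, -0.1]
opening: 0.0851
```

```bash
cat > w.py <<'E'
from h import *
import sys
o=get_obs(); im=get_image('wrist'); n=sys.argv[1]
cv2.imwrite(f'pics/{n}.png',im[:,:,::-1]); np.save(n,dict(pos=o['ee_pos'],rot=o['tool_rot'],q=o['qpos']),allow_pickle=True)
t=R.from_quat(o['tool_rot']).as_matrix(); print(o['time'],o['ee_pos'].round(4),'yaw',round(float(np.arctan2(t[1,1],t[0,1])),3),o['qpos'].round(2),o['force'].round(1),o['opening'])
E
cat >> h.py <<'E'
def load(n):
    d=np.load(n+'.npy',allow_pickle=True).item(); return cam('wrist',dict(ee_pos=d['pos'],tool_rot=d['rot'])),cv2.imread(f'pics/{n}.png')
E
python3 w.py w1
```

```text
1.3 [0.5622 0.3403 0.3102] yaw 2.245 [ 0.53  0.42  1.21  0.    1.51 -1.72] [-0.9 -0.3 -0.1] 0.08505612616937845
```

View pics/w1.png

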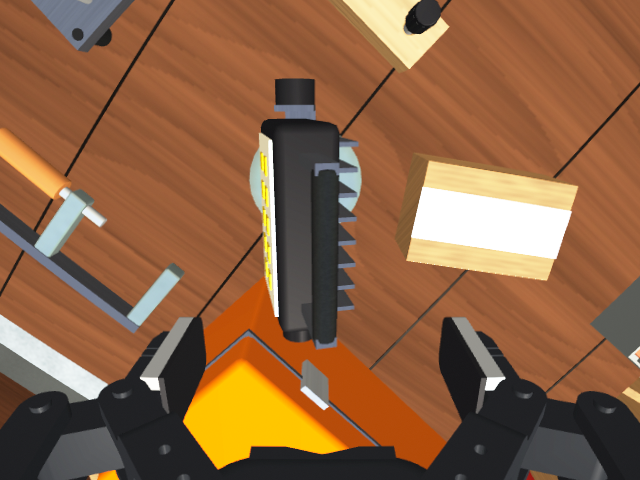

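```bash
python3 - <<'E'
from h import *
c,im=load('w1')
for z in(.24,.248): print(onz(c,[(327,168),(326,343)],z).round(4).tolist())
print('tcp px',proj(c,[[.5622,.3403,.3102]]),'bar pred',proj(c,[[.562,.34,.248]]))
print('toolbox lid corner pix',onz(c,[(248,333)],.2),onz(c,[(248,333)],.15))
E
```

```text
[[0.5227, 0.3126, 0.24], [0.6033, 0.3767, 0.24]]
[[0.5219, 0.3118, 0.248], [0.5994, 0.3735, 0.248]]
tcp px [[321.22129705 318.80586789]] bar pred [[321.00459246 260.72711014]]
toolbox lid corner pix [[0.65032533 0.34533985 0.2       ]] [[0.67986352 0.35606259 0.15      ]]
```

Call:
{"name": "carry_out", "arguments": {"moves": "-0.15 0.2 -2.5 0 8.5; 0 0 -3 0 8.5; 0 0 -2.5 0 8.5; 0 0 0 0 2; 0 0 0 0 0.8; 0 0 0 0 0.8; 0 0 0 0 0.8; 0 0 0 0 0.8; 0 0 0 0 0.8", "newtons": 25}}

```text
time: 2.25
ee_pos: [0.561, 0.3431, 0.2328]
tool_rot: [-0.332, 0.943, 0.0, 0.001]
force: [-0.0, -0.3, 4.4]
opening: 0.0129
```

```bash
python3 - <<'E'
import numpy as np
H=np.array([.572,.3283]); N=np.array([.5063,.0425])
d=N-H; s1=np.arctan2(d[1],d[0]); t1=np.arctan2(.12,np.hypot(*d)); s0=-.897
print(s1,t1)
o=get=None
for t0 in(-.2,):
  P=[]
  for k in range(11):
    s=s0+(s1-s0)*min(1,k/10); t=t0+(t1-t0)*k/10
    P.append([*(H+.085*np.sin(t)*np.array([np.cos(s),np.sin(s)])),.165+.085*np.cos(t)])
  print(np.round(np.array(P)[[0,-1]],4)); print((np.diff(P,axis=0)*100).round(2).tolist(), (s1-s0)/10)
E
```

```text
-1.7967517245695617 0.3884130675355932
[[0.5615 0.3415 0.2483]
 [0.5648 0.2969 0.2437]]
[[0.39, -0.32, 0.08], [0.33, -0.38, 0.06], [0.25, -0.43, 0.03], [0.17, -0.47, -0.0], [0.08, -0.49, -0.03], [-0.0, -0.5, -0.06], [-0.09, -0.5, -0.09], [-0.18, -0.48, -0.12], [-0.27, -0.45, -0.15], [-0.35, -0.41, -0.18]] -0.08997517245695616
```

Call:
{"name": "carry_out", "arguments": {"moves": "0.39 -0.32 0.08 -0.09 0.8; 0.33 -0.38 0.06 -0.09 0.8; 0.25 -0.43 0.03 -0.09 0.8; 0.17 -0.47 0 -0.09 0.8; 0.08 -0.49 -0.03 -0.09 0.8; 0 -0.5 -0.06 -0.09 0.8; -0.09 -0.5 -0.09 -0.09 0.8; -0.18 -0.48 -0.12 -0.09 0.8; -0.27 -0.45 -0.15 -0.09 0.8; -0.35 -0.41 -0.18 -0.09 0.8"}}

```text
time: 3.25
ee_pos: [0.5684, 0.3006, 0.23]
tool_rot: [0.113, 0.994, 0.004, 0.006]
force: [9.2, 3.9, 3.7]
opening: 0.0131
```

Call:
{"name": "carry_out", "arguments": {"moves": "0 0 0 0 0.8; 0 0 0 0 0.8"}}

```text
time: 3.45
ee_pos: [0.5677, 0.2997, 0.2295]
tool_rot: [0.112, 0.994, 0.003, 0.005]
force: [7.1, 1.9, 4.7]
opening: 0.013
```

Call:
{"name": "carry_out", "arguments": {"moves": "0 0 0 0 8.5; 0 0 0 0 8.5; 0 0 0 0 8.5; 0 0 0 0 8.5; 0 0 2 0 8.5; 0 0 4 0 8.5; 0 0 4 0 8.5"}}

```text
time: 4.15
ee_pos: [0.563, 0.2985, 0.3269]
tool_rot: [0.111, 0.994, -0.001, -0.001]
force: [0.5, 1.5, 0.1]
opening: 0.0848
```

Call:
{"name": "carry_out", "arguments": {"moves": "-3 -2 2 0 8.5; -4 -2.0 2 0 8.5; -4 -2.0 2 0 8.5; -4 -2.0 0 0 8.5; -4 -2 0 0 8.5; -3 -2 0 0 8.5; 0 0 0 0 8.5; 0 0 0 0 8.5"}}

```text
time: 4.95
ee_pos: [0.3433, 0.1786, 0.3873]
tool_rot: [0.111, 0.994, 0.001, 0.001]
force: [0.3, 0.5, -0.7]
opening: 0.085
```

```bash
python3 w.py w2; python3 - <<'E'
from h import *
s=get_image('scene')[:,:,::-1]; t=get_image('top')[:,:,::-1]; cv2.imwrite('scene1.png',s); cv2.imwrite('top1.png',t)
f=lambda a,w,h:cv2.resize(a,(w,h),interpolation=cv2.INTER_CUBIC)
o=np.zeros((600,800,3),np.uint8); o[:,:400]=f(s[150:270,370:450],400,600); o[:400,400:]=f(t[190:270,150:230],400,400)
o[400:,400:]=f(cv2.imread('pics/w2.png')[200:360,160:480],400,200)
cv2.imwrite('pics/lamp2.png',o)
E
```

```text
4.95 [0.3433 0.1786 0.3873] yaw 1.348 [ 0.45 -0.05  1.62  0.    1.57 -0.9 ] [ 0.3  0.5 -0.7] 0.08504667373577417
```

View pics/lamp2.png

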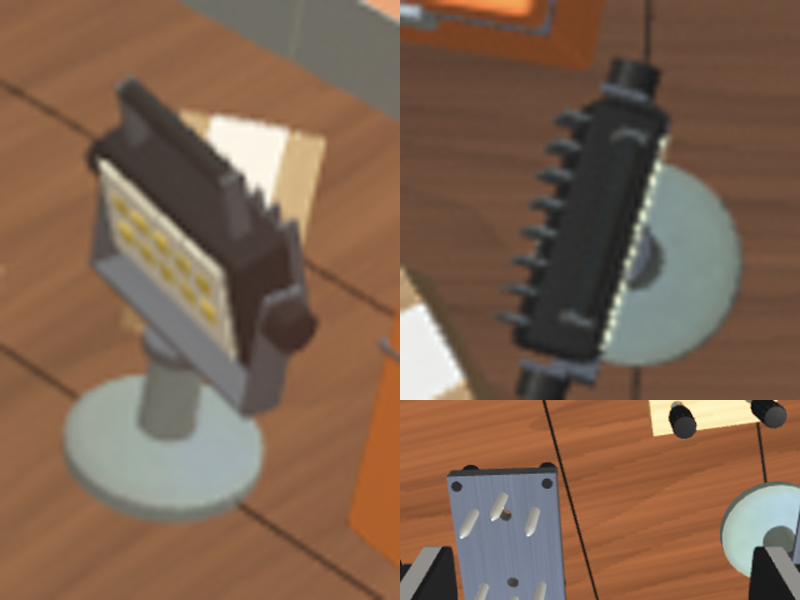

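View pics/w2.png

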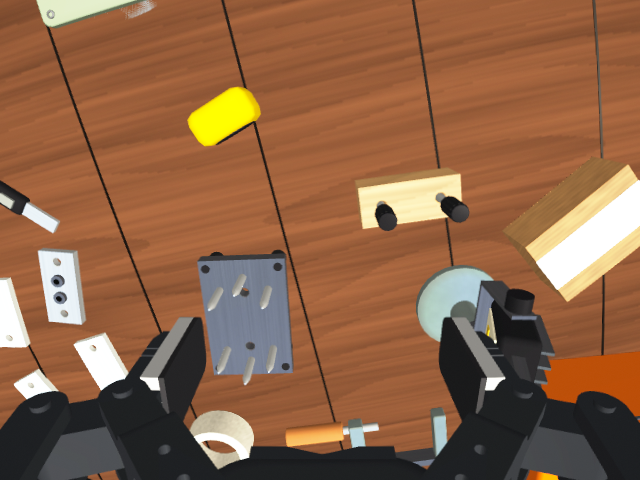

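```bash
python3 - <<'E'
from lamp import *
c=cam('top'); s=cam('scene')
S=lambda v:np.array(v)/5+[370,150]-.4; T=lambda v:(np.array(v)-[400,0])/5+[150,190]-.4
o=[(s,[0],S([(290,325)])),(s,[3,2],S([(128,88),(238,185)])),(s,[5,4,7,6],S([(98,162),(226,283),(237,360),(110,240)])),(c,[0,1],T([(635,75),(545,388)]))]
f2=lambda p:np.concatenate([fit_r(p)])
def res(p,ob): return np.concatenate([(proj(cc,pts(p)[i])-uv).ravel() for cc,i,uv in ob]+[[(p[4]-.085)*300,(p[5]-.059)*1000,(p[6]-.036)*1000,(p[0]-.572)*300,(p[1]-.328)*300]])
r=least_squares(res,[.572,.328,-1.8,.3,.085,.059,.036],args=(o,),loss='soft_l1'); p=r.x
print(p.round(3),r.cost,r.fun[:-5].reshape(-1,2).round(1).tolist())
N=np.array([.5063,.0425,.045]); d=N-[.572,.328,.165]; print('want',np.arctan2(d[1],d[0]),np.arctan2(.12,np.hypot(*d[:2])))
# jig from wrist
w,_=load('w2'); B=onz(w,[(245,292),(251,346)],.045)[:,:2]; C=onz(w,[(199,261),(284,258),(292,374),(215,375)],.045)[:,:2]
print('bores',B.round(4).tolist(),B.mean(0),'corners',C.round(4).tolist(),C.mean(0))
print('pins tops',onz(w,[(388,222),(459,213)],.119).round(4).tolist())
E
```

```text
[ 0.573  0.324 -1.799  0.298  0.086  0.059  0.036] 6.038980566711905 [[0.2, -0.2], [0.3, 0.4], [-1.8, -1.7], [-0.2, -1.1], [-0.3, -2.2], [0.1, -0.7], [0.8, 0.2], [-0.2, -0.6], [0.8, -0.8]]
want -1.796981144326761 0.3887628146690345
bores [[0.4686, 0.0497], [0.5478, 0.0349]] [0.50818881 0.04226941] corners [[0.4146, 0.0048], [0.4344, 0.1104], [0.6037, 0.078], [0.5824, -0.0278]] [0.50876582 0.04135073]
pins tops [[0.394, 0.2378, 0.119], [0.4007, 0.3113, 0.119]]
```

Call:
{"name": "carry_out", "arguments": {"moves": "4 2 0 0 8.5; 4 2 0 0 8.5; 4 2 0 0 8.5; 4 2 -1 0 8.5; 4 2 -2 0 8.5; 2 2 -2 0 8.5; 0 0 -0.7 0 8.5; 0 0 0 0 8.5; 0 0 0 0 8.5"}}

```text
time: 6.0
ee_pos: [0.5636, 0.2986, 0.3301]
tool_rot: [0.111, 0.994, -0.0, 0.0]
force: [-0.0, -0.3, 0.6]
opening: 0.0852
```

```bash
python3 w.py w3
```

```text
6.0 [0.5636 0.2986 0.3301] yaw 1.348 [ 0.47  0.38  1.22 -0.    1.53 -0.88] [-0.  -0.3  0.6] 0.0852250638450836
```

View pics/w3.png

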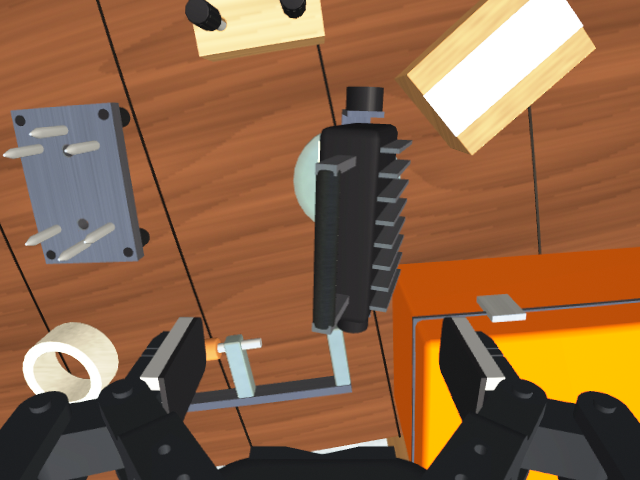

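```bash
python3 - <<'E'
from h import *
w,im=load('w3')
K=onz(w,[(365,98),(353,322)],.165)[:,:2]
for z in(.243,.246):
    b=onz(w,[(329,168),(325,328)],z)[:,:2]; d=b[1]-b[0]; L=np.hypot(*d); d/=L; n=np.array([d[1],-d[0]])
    for k in K: print(z,b.round(4).tolist(),L,'yaw',np.arctan2(d[1],d[0])-np.pi/2,'off',n@(b.mean(0)-k), 'tilt',np.arcsin(n@(b.mean(0)-k)/.085))
print(K, 'ref H off', n@(b.mean(0)-[.572,.328]))
# jig corners second look
print('bores',onz(w,[(68,150),(83,224)],.045).round(4).tolist())
# sanity check with w1
w,_=load('w1'); b=onz(w,[(327,168),(326,343)],.2483)[:,:2]; d=b[1]-b[0]; d/=np.hypot(*d); n=np.array([d[1],-d[0]])
print([np.arcsin(n@(b.mean(0)-k)/.085) for k in onz(w,[(295,92),(296,335)],.165)[:,:2]])
E
```

```text
0.243 [[0.5197, 0.3131], [0.617, 0.289]] 0.1002662717070446 yaw -1.8135975560859283 off 0.025843259372505104 tilt 0.30892882483900314
0.243 [[0.5197, 0.3131], [0.617, 0.289]] 0.1002662717070446 yaw -1.8135975560859283 off 0.02488151837651008 tilt 0.29707411981510284
0.246 [[0.5192, 0.3132], [0.6153, 0.2894]] 0.09896171065664659 yaw -1.813597556085929 off 0.025902751137435495 tilt 0.30966359422544953
0.246 [[0.5192, 0.3132], [0.6153, 0.2894]] 0.09896171065664659 yaw -1.813597556085929 off 0.02494101014144061 tilt 0.2978061672626061
[[0.48814609 0.34757489]
 [0.66098923 0.30377296]] ref H off 0.027062406743948112
bores [[0.4678, 0.0486, 0.045], [0.547, 0.0335, 0.045]]
[np.float64(-0.24101269179425291), np.float64(-0.2704554608832524)]
```

Call:
{"name": "carry_out", "arguments": {"moves": "0 0 -3.4 0 8.5; 0 0 -3.4 0 8.5; 0 0 -3.2 0 8.5; 0 0 0 0 0.8; 0 0 0 0 0.8; 0 0 0 0 0.8; 0 0 0 0 0.8; 0 0 0 0 0.8; 0 0 0 0 0.8; 0 0 0 0 0.8"}}

```text
time: 7.05
ee_pos: [0.5645, 0.2992, 0.2316]
tool_rot: [0.111, 0.994, 0.001, 0.001]
force: [1.5, 0.5, 6.3]
opening: 0.0128
```

Call:
{"name": "carry_out", "arguments": {"moves": "-0.05 -0.22 -0.13 0.005 0.8; -0.05 -0.22 -0.13 0.005 0.8; 0 0 0 0 0.8; 0 0 0 0 0.8; 0 0 0 0 8.5; 0 0 0 0 8.5; 0 0 0 0 8.5; 0 0 2 0 8.5; 0 0 4 0 8.5; 0 0 4 0 8.5"}}

```text
time: 8.05
ee_pos: [0.5621, 0.294, 0.327]
tool_rot: [0.106, 0.994, -0.001, -0.001]
force: [0.3, -0.3, 0.6]
opening: 0.0849
```

Call:
{"name": "carry_out", "arguments": {"moves": "0 0 0.3 0 8.5; 0 0 0 0 8.5"}}

```text
time: 8.25
ee_pos: [0.5629, 0.2944, 0.331]
tool_rot: [0.106, 0.994, 0.001, 0.001]
force: [-0.2, 0.5, -0.9]
opening: 0.0848
```

```bash
python3 w.py w4; python3 - <<'E'
import cv2,numpy as np
a=cv2.imread('pics/w3.png')[70:350,260:430];b=cv2.imread('pics/w4.png')[70:350,260:430]
cv2.imwrite('pics/cmp.png',cv2.resize(np.hstack([a,b]),(729,600),interpolation=cv2.INTER_CUBIC))
E
```

```text
8.25 [0.5629 0.2944 0.331 ] yaw 1.358 [ 0.46  0.38  1.23 -0.    1.53 -0.89] [-0.2  0.5 -0.9] 0.08481557034058003
```

View pics/cmp.png

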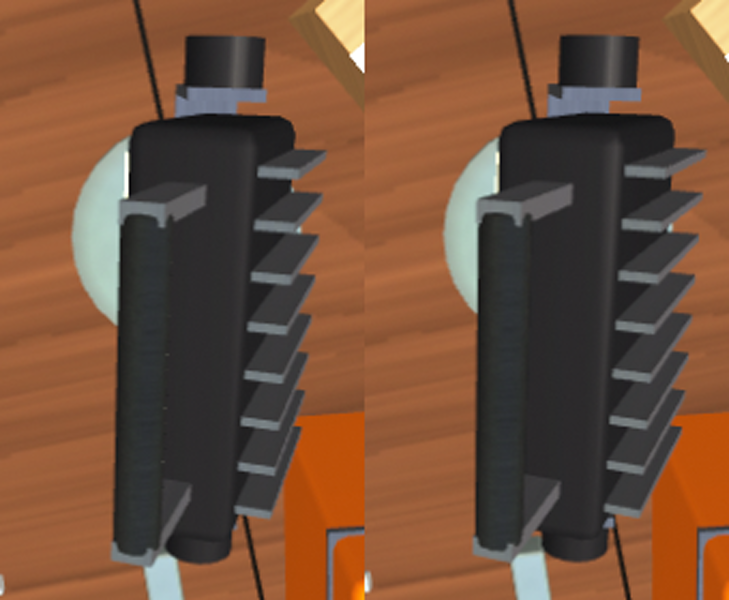

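```bash
python3 - <<'E'
from h import *
for n,b,k in(('w3',[(146,215),(138,548)],[(224,62),(199,548)]),('w4',[(139.5,215),(135.5,548)],[(233.5,62),(212.5,548)])):
    w,_=load(n); F=lambda v:np.array(v)/2.143+[260,70]
    K=onz(w,F(k),.165)[:,:2]; z=.246 if n=='w3' else .2437; b=onz(w,F(b),z)[:,:2]
    d=b[1]-b[0]; d/=np.hypot(*d); m=np.array([d[1],-d[0]]); e=K[1]-K[0]
    H=K.mean(0); print(n,'yaw bar',np.arctan2(d[1],d[0])-np.pi/2,'knobs',np.arctan2(e[1],e[0])-np.pi/2,'tilts',[np.arcsin(m@(b.mean(0)-q)/.085).round(3) for q in K],K.round(4).tolist())
E
```

```text
w3 yaw bar -1.8132325468331747 knobs -1.8169779221879243 tilts [np.float64(0.312), np.float64(0.303)] [[0.4887, 0.3471], [0.6644, 0.303]]
w4 yaw bar -1.793489923664002 knobs -1.7949397488755883 tilts [np.float64(0.379), np.float64(0.375)] [[0.4885, 0.3455], [0.6658, 0.3051]]
```

Call:
{"name": "carry_out", "arguments": {"moves": "0 -4 1 0.01 8.5; 0 -5 1 0.01 8.5; 0 -5 1 0.01 8.5; 0.5 -5 0 0 8.5; 0.5 -4.4 0 0 8.5; 0.5 -2 0 0 8.5; 0 0 0 0 8.5; 0 0 0 0 8.5; 0 0 0 0 8.5"}}

```text
time: 9.2
ee_pos: [0.5772, 0.0435, 0.3587]
tool_rot: [0.091, 0.996, 0.0, -0.001]
force: [0.5, -1.0, -0.4]
opening: 0.085
```

```bash
python3 w.py w5
```

```text
9.2 [0.5772 0.0435 0.3587] yaw 1.389 [ 0.05  0.28  1.31  0.    1.56 -1.33] [ 0.5 -1.  -0.4] 0.08501385355492323
```

View pics/w5.png

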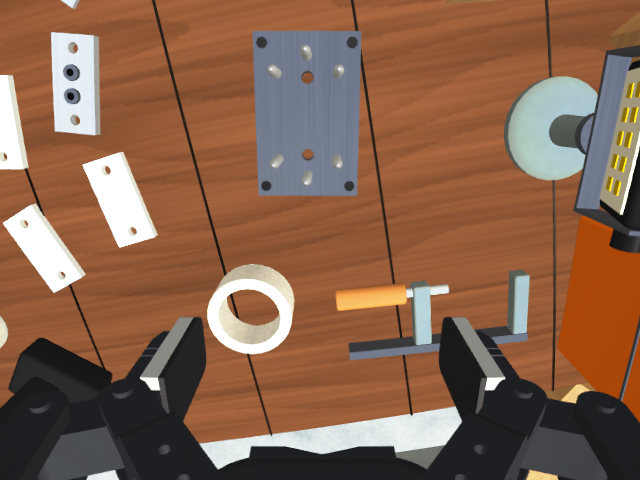

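```bash
cat > meas.py <<'E'
from h import *
def holes(w,im,z,vmin=150):
    """bright blobs -> rect on top plane and hole centres"""
    hsv=cv2.cvtColor(im,cv2.COLOR_BGR2HSV); m=cv2.inRange(hsv,(0,0,vmin),(180,55,255)); m[330:,:]=0
    cs,hi=cv2.findContours(m,cv2.RETR_CCOMP,cv2.CHAIN_APPROX_NONE); out=[]
    for i,k in enumerate(cs):
        if hi[0][i][3]>=0 or cv2.contourArea(k)<1200: continue
        r=rect(w,k,z)
        if not(42<r[0][2]<65 and 95<r[0][3]<125): continue
        hs=[]; j=hi[0][i][2]
        while j>=0:
            if cv2.contourArea(cs[j])>15: hs.append(cv2.minEnclosingCircle(cs[j])[0])
            j=hi[0][j][0]
        H=onz(w,hs,z-.002)[:,:2] if hs else np.zeros((0,2)); out.append((r,(H*1000).round(1).tolist(),np.round(k.reshape(-1,2).mean(0))))
    return out
E
python3 - <<'E'
from meas import *
w,im=load('w5')
for z in(.01,): 
    for q in holes(w,im,z): print(q)
hsv=cv2.cvtColor(im,cv2.COLOR_BGR2HSV); print(hsv[120,285],hsv[100,90])
m=cv2.inRange(hsv,(100,30,60),(135,140,190)); m2=np.zeros_like(m); m2[20:210,240:375]=m[20:210,240:375]
k=max(cv2.findContours(m2,0,1)[0],key=cv2.contourArea); print('jig',rect(w,k,.045))
sub=hsv[60:170,290:325]; b=cv2.inRange(sub,(0,60,0),(30,255,255)); k=[q for q in cv2.findContours(b,0,1)[0] if cv2.contourArea(q)>20]
hs=[np.array(cv2.minEnclosingCircle(q)[0])+[290,60] for q in k]; print(hs,[cv2.contourArea(q) for q in k]); 
B=onz(w,hs,.045)[:,:2]; print(B,B.mean(0),np.arctan2(*(B[0]-B[1])[::-1]), np.hypot(*(B[0]-B[1])))
scr=onz(w,[(261.5,42),(352,42),(349,186),(265.5,186)],.045); print('screws mean',scr.mean(0))
P=onz(w,[(304.5,46),(271,67),(340,67),(273,165),(339,165),(307,184)],.098); print('posts',P.mean(0))
E
```

```text
((array([ 603.6, -328.5,   58.5,  111.7]), 0.3), [[642.1, -317.9], [565.6, -340.6]], array([ 44., 248.]))
((array([ 562.1, -205.7,   55.9,  111. ]), 0.102), [[601.5, -202.5], [522.3, -209.9]], array([120., 199.]))
((array([ 420.5, -215.8,   56.8,  111.4]), -0.298), [[458.6, -229.2], [431.7, -225.1], [406.1, -217.3], [381.0, -206.5]], array([75., 83.]))
[112  50 147] [102  16 244]
jig (array([506.9,  40.9, 109.6, 168.8]), -0.187)
[array([307.5, 153.5]), array([307. ,  77.5])] [67.5, 85.0]
[[0.54570867 0.03396753]
 [0.4686449  0.04834854]] [0.50717679 0.04115803] -0.18448976350630025 0.0783941239335564
screws mean [0.50759808 0.04074564 0.045     ]
posts [0.50697227 0.04156966 0.098     ]
```

Call:
{"name": "carry_out", "arguments": {"moves": "-0.2 -4 -2.5 0.05 8.5; -0.3 -4.2 -3.5 0.05 8.5; -0.3 -4.2 -4 0.05 8.5; -0.3 -4.2 -4.3 0.05 8.5; -0.3 -4.2 -4.5 0.05 8.5; -0.15 -4.2 -4 0.03 8.5; 0 0 -2 0 8.5; 0 0 0 0 8.5; 0 0 0 0 8.5", "newtons": 60}}

```text
time: 10.15
ee_pos: [0.5646, -0.1762, 0.142]
tool_rot: [-0.049, 0.999, 0.0, 0.0]
force: [0.4, 0.0, -0.1]
opening: 0.0853
```

Call:
{"name": "carry_out", "arguments": {"moves": "-0.27 -3 -2 0 8.5; 0 0 -3.3 0 8.5; 0 0 -3.3 0 8.5; 0 0 -3.3 0 8.5; 0 0 -1.5 0 8.5; 0 0 -0.9 0 8.5; 0 0 0 0 8.5"}}

```text
time: 10.85
ee_pos: [0.5622, -0.2065, -0.0009]
tool_rot: [-0.049, 0.999, -0.0, 0.0]
force: [-0.5, 0.0, -0.3]
opening: 0.0852
```

Call:
{"name": "carry_out", "arguments": {"moves": "0 0 0 0 4; 0 0 0 0 4; 0 0 0 0 4; 0 0 0 0 4; 0 0 0 0 4; 0 0 0 0 4; 0 0 0 0 4"}}

```text
time: 11.55
ee_pos: [0.5625, -0.2077, 0.0006]
tool_rot: [-0.049, 0.999, -0.001, 0.002]
force: [-0.9, -0.1, 5.6]
opening: 0.0481
```

Call:
{"name": "carry_out", "arguments": {"moves": "0 0 2 0 4; 0 0 4 0 4; 0 0 4.5 0 4; -0.7 3 4 -0.04 4; -0.7 3 0 -0.04 4; -0.8 3.5 0 -0.04 4; -0.8 3.5 0 -0.04 4; -0.8 3.5 0 -0.045 4; -0.8 3.5 0 -0.04 4; -0.7 3 0 -0.04 4"}}

```text
time: 12.55
ee_pos: [0.507, 0.0241, 0.143]
tool_rot: [0.095, 0.996, 0.0, -0.001]
force: [0.7, -0.8, -4.6]
opening: 0.048
```

Call:
{"name": "carry_out", "arguments": {"moves": "-0.2 1.75 0 0 4; 0 0 0 0 4; 0 0 0 0 4"}}

```text
time: 12.85
ee_pos: [0.506, 0.0399, 0.1432]
tool_rot: [0.093, 0.996, -0.0, -0.0]
force: [-0.2, -0.3, -5.7]
opening: 0.0478
```

```bash
python3 w.py w6
```

```text
12.85 [0.506  0.0399 0.1432] yaw 1.384 [ 0.06  0.29  1.85 -0.    1.   -1.33] [-0.2 -0.3 -5.7] 0.04783147391379492
```

View pics/w6.png

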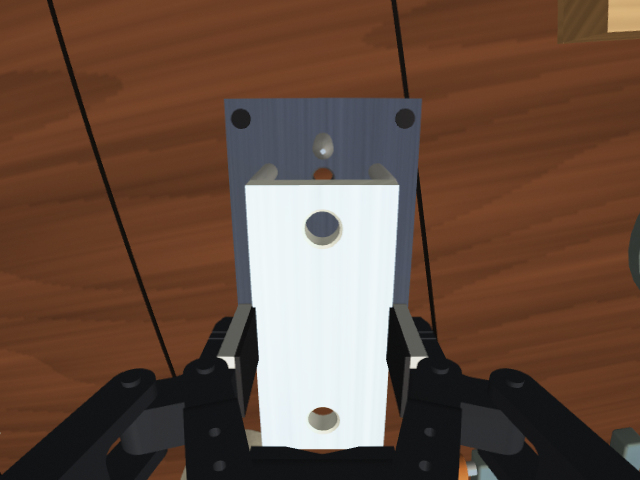

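```bash
cat > held.py <<'E'
from meas import *
import sys
def held(n,z,th=165):
    """plate held: holes in the column 290-355; z = top face"""
    w,im=load(n); g=cv2.cvtColor(im,cv2.COLOR_BGR2GRAY); res=[]
    for a,b in((195,262),(395,442)):
        m=(g[a:b,290:356]<th).astype(np.uint8); cs=cv2.findContours(m,0,1)[0]
        cs=[k for k in cs if 150<cv2.contourArea(k)<2000 and 8<k[:,0,0].mean()<58]; k=max(cs,key=cv2.contourArea)
        res.append(np.array(cv2.fitEllipse(k)[0])+[290,a]); 
    H=onz(w,res,z)[:,:2]; d=H[1]-H[0]; return res,H.mean(0),np.hypot(*d),np.arctan2(d[1],d[0])
if __name__=='__main__': print(*held(sys.argv[1],float(sys.argv[2])))
E
python3 held.py w6 .1526; python3 - <<'E'
from h import *
w,im=load('w6'); print(onz(w,[(323,143)],.098),onz(w,[(241,119),(405,118)],.045), onz(w,[(323,175)],.045))
c,s=np.cos(-.187),np.sin(-.187); print('pred post',.507-.061*c,.041-.061*s,'bore',.507-.04*c,.041-.04*s)
w5,_=load('w5'); print(onz(w5,[(261.5,42),(352,42)],.045))
E
```

```text
[array([322.2505722 , 227.71549606]), array([322.8141861 , 418.21434021])] [0.50587874 0.04079689] 0.07963260317260101 -0.18389043250325357
[[0.44398452 0.05272902 0.098     ]] [[0.42669165 0.00908145 0.045     ]
 [0.44330898 0.09994976 0.045     ]] [[0.46658397 0.04857613 0.045     ]]
pred post 0.44706345009186793 0.05234063424637233 bore 0.46769734432253635 0.048436481473031034
[[0.42601888 0.00934004 0.045     ]
 [0.44292086 0.09994166 0.045     ]]
```

Call:
{"name": "carry_out", "arguments": {"moves": "0.1 0.03 -2 0 4; 0 0 -2 0 4; 0 0 -1 0 4; 0 0 -1 0 4; 0 0 -1 0 4; 0 0 -1 0 4; 0 0 -1 0 4; 0 0 -0.7 0 4; 0 0 0 0 4"}}

```text
time: 13.8
ee_pos: [0.5076, 0.0404, 0.046]
tool_rot: [0.094, 0.996, 0.0, 0.0]
force: [-0.8, 0.6, -5.4]
opening: 0.0478
```

Call:
{"name": "carry_out", "arguments": {"moves": "0 0 0 0 8.5; 0 0 0 0 8.5; 0 0 0 0 8.5; 0 0 0 0 8.5; 0 0 3 0 8.5; 0 0 4 0 8.5; 0 0 4 0 8.5; 0 0 4 0 8.5; 1.6 -3.4 2.5 0.04 8.5; 1.6 -3.4 2.5 0.04 8.5"}}

```text
time: 14.8
ee_pos: [0.5397, -0.0278, 0.2485]
tool_rot: [0.052, 0.999, 0.0, 0.001]
force: [0.4, 0.7, 0.3]
opening: 0.0853
```

Call:
{"name": "carry_out", "arguments": {"moves": "1.6 -3.4 2 0.04 8.5; 1.6 -3.4 2 0.04 8.5; 1.6 -3.4 1.5 0.04 8.5; 1.6 -3.4 0 0.04 8.5; 1.6 -3.4 0 0.04 8.5; 0 0 0 0 8.5; 0 0 0 0 8.5; 0 0 0 0 8.5"}}

```text
time: 15.6
ee_pos: [0.619, -0.1968, 0.3013]
tool_rot: [-0.046, 0.999, 0.0, -0.0]
force: [-0.5, 1.4, -0.1]
opening: 0.0851
```

```bash
python3 w.py w7; python3 - <<'E'
from meas import *
w,im=load('w7')
for q in holes(w,im,.01): print(q)
print(onz(w,[(319,163)],.045))
E
```

```text
15.6 [ 0.619  -0.1968  0.3013] yaw 1.663 [-0.33  0.41  1.25  0.    1.48 -1.99] [-0.5  1.4 -0.1] 0.085137367531854
((array([ 604.3, -330.6,   53.1,  111.1]), 0.297), [[642.7, -319.4], [566.1, -342.6]], array([194., 156.]))
((array([503.9,  70. ,  57.3, 124. ]), -0.186), [[547.6, 62.1], [459.8, 78.6]], array([586., 103.]))
[[ 0.59339398 -0.20116864  0.045     ]]
```

View pics/w7.png

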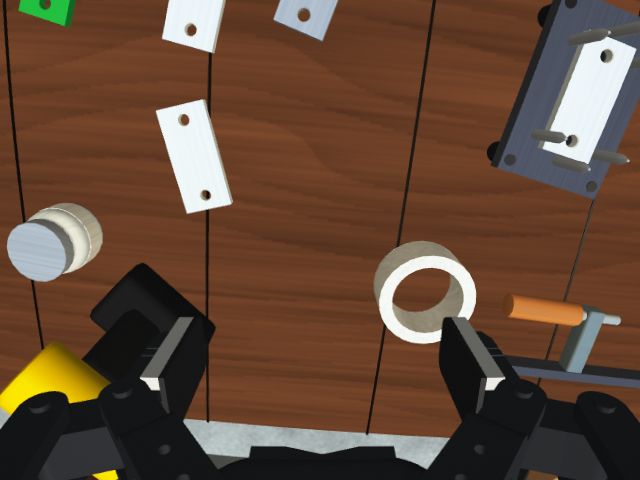

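Call:
{"name": "carry_out", "arguments": {"moves": "-0.2 -2 -2 0.03 8.5; -0.3 -2.8 -2.5 0.04 8.5; -0.3 -2.8 -2.5 0.04 8.5; -0.3 -2.8 -2.5 0.04 8.5; -0.3 -2.8 -2.5 0.04 8.5; 0 0 -3 0.012 8.5; 0 0 -3 0 8.5; 0 0 0 0 8.5; 0 0 0 0 8.5"}}

```text
time: 16.55
ee_pos: [0.6057, -0.3289, 0.122]
tool_rot: [-0.147, 0.989, 0.0, 0.0]
force: [-0.8, -0.3, -0.0]
opening: 0.0852
```

Call:
{"name": "carry_out", "arguments": {"moves": "-0.13 -0.2 -3 0 8.5; 0 0 -3 0 8.5; 0 0 -3 0 8.5; 0 0 -2 0 8.5; 0 0 -1 0 8.5; 0 0 0 0 8.5; 0 0 0 0 4; 0 0 0 0 4; 0 0 0 0 4; 0 0 0 0 4"}}

```text
time: 17.55
ee_pos: [0.6053, -0.3322, 0.0037]
tool_rot: [-0.147, 0.989, -0.001, 0.001]
force: [0.0, 0.6, 6.3]
opening: 0.0473
```

Call:
{"name": "carry_out", "arguments": {"moves": "0 0 0 0 4; 0 0 0 0 4; 0 0 2 0 4; 0 0 4 0 4; 0 0 4.5 0 4; 0 0 4 0 4; 0 0 0 0 4"}}

```text
time: 18.25
ee_pos: [0.6074, -0.3336, 0.1541]
tool_rot: [-0.147, 0.989, -0.004, 0.006]
force: [1.3, -0.5, -3.1]
opening: 0.0472
```

Call:
{"name": "carry_out", "arguments": {"moves": "0 0 0 0 4; 0 0 0 0 4; 0 0 0 0 4"}}

```text
time: 18.55
ee_pos: [0.603, -0.331, 0.1437]
tool_rot: [-0.147, 0.989, 0.002, -0.002]
force: [0.3, 0.9, -2.9]
opening: 0.0476
```

Call:
{"name": "carry_out", "arguments": {"moves": "-0.7 2.5 0 -0.03 4; -0.8 3 0 -0.04 4; -0.8 3 0 -0.04 4; -0.8 3 0 -0.04 4; -0.8 3 0 -0.04 4; -0.8 3 0 -0.04 4; -0.8 3 0 -0.04 4; -0.8 3 0 -0.04 4; -0.8 3 0 -0.04 4; -0.7 3 0 -0.04 4"}}

```text
time: 19.55
ee_pos: [0.5248, -0.0355, 0.145]
tool_rot: [0.049, 0.999, 0.0, -0.001]
force: [0.1, 0.2, -2.9]
opening: 0.0469
```

Call:
{"name": "carry_out", "arguments": {"moves": "-0.7 3 0 -0.04 4; -0.7 3 0 -0.04 4; -0.5 2 0 -0.01 4; 0 0 0 0 4; 0 0 0 0 4; 0 0 0 0 4"}}

```text
time: 20.15
ee_pos: [0.5072, 0.0426, 0.1458]
tool_rot: [0.093, 0.996, -0.0, -0.0]
force: [-0.1, 0.0, -3.3]
opening: 0.0473
```

```bash
python3 w.py w8; python3 held.py w8 .154
```

```text
20.15 [0.5072 0.0426 0.1458] yaw 1.385 [ 0.06  0.29  1.84 -0.    1.01 -1.32] [-0.1  0.  -3.3] 0.04725927521056314
[array([322.97993851, 223.76531982]), array([322.72174072, 412.05626869])] [0.50549514 0.0439107 ] 0.07858407718248892 -0.18688835626801553
```

```bash
python3 held.py w8 .1515;python3 held.py w8 .150; python3 held.py w6 .151
```

```text
[array([322.97993851, 223.76531982]), array([322.72174072, 412.05626869])] [0.50690937 0.04364919] 0.08003576809831286 -0.18688835626801556
[array([322.97993851, 223.76531982]), array([322.72174072, 412.05626869])] [0.5077579  0.04349228] 0.08090678264780726 -0.1868883562680155
[array([322.2505722 , 227.71549606]), array([322.8141861 , 418.21434021])] [0.50681094 0.04062252] 0.08058261054070859 -0.1838904882826902
```

Call:
{"name": "carry_out", "arguments": {"moves": "0 -0.25 -2 0 4; 0 0 -1.6 0 4; 0 0 -1 0 4; 0 0 -1 0 4; 0 0 -1 0 4; 0 0 -1 0 4; 0 0 -0.9 0 4; 0 0 0 0 4; 0 0 0 0 4"}}

```text
time: 21.1
ee_pos: [0.5072, 0.0409, 0.0612]
tool_rot: [0.093, 0.996, 0.0, -0.0]
force: [0.5, 0.1, -2.8]
opening: 0.047
```

Call:
{"name": "carry_out", "arguments": {"moves": "0 0 -0.2 0 4; 0 0 0 0 8.5; 0 0 0 0 8.5; 0 0 0 0 8.5; 0 0 0 0 8.5; 0 0 3 0 8.5; 0 0 4 0 8.5; 0 0 4 0 8.5; 0.2 -3 4 0 8.5; 0.2 -3 4 0 8.5"}}

```text
time: 22.1
ee_pos: [0.5109, -0.0193, 0.2512]
tool_rot: [0.092, 0.996, 0.0, 0.0]
force: [1.9, -1.3, -1.3]
opening: 0.0851
```

Call:
{"name": "carry_out", "arguments": {"moves": "0.3 -3.3 2 0 8.5; 0.3 -3.3 1 0 8.5; 0.3 -3.3 1 0 8.5; 0.3 -3.3 0 0 8.5; 0.3 -3.3 0 0 8.5; 0.3 -3.3 0 0 8.5; 0.3 -3.3 0 0 8.5; 0 0 0 0 8.5; 0 0 0 0 8.5; 0 0 0 0 8.5"}}

```text
time: 23.1
ee_pos: [0.532, -0.2494, 0.2892]
tool_rot: [0.092, 0.996, 0.0, -0.0]
force: [0.1, 0.7, 0.3]
opening: 0.0848
```

```bash
python3 w.py w9; python3 - <<'E'
from meas import *
w,im=load('w9')
for q in holes(w,im,.01): print(q)
E
```

```text
23.1 [ 0.532  -0.2494  0.2892] yaw 1.386 [-0.46  0.31  1.43  0.    1.4  -1.84] [0.1 0.7 0.3] 0.0848228743644985
((array([ 440.8, -329.5,   52.3,  111.3]), -0.188), [[479.8, -336.5], [401.3, -322.3]], array([224., 108.]))
((array([ 419.9, -216.8,   51.5,  111.3]), -0.298), [[458.4, -228.7], [432.2, -220.5], [406.9, -213.0], [381.4, -204.9]], array([333.,  63.]))
```

Call:
{"name": "carry_out", "arguments": {"moves": "-2 -2 -2 0 8.5; -2.4 -2 -2.5 0 8.5; -2.4 -2 -2.5 0 8.5; -2.3 -2 -2.5 0 8.5; 0 0 -3 0 8.5; 0 0 -4 0 8.5; 0 0 0 0 8.5; 0 0 0 0 8.5"}}

```text
time: 23.95
ee_pos: [0.4416, -0.3296, 0.1248]
tool_rot: [0.092, 0.996, 0.0, -0.0]
force: [0.5, -0.1, 0.6]
opening: 0.0845
```

Call:
{"name": "carry_out", "arguments": {"moves": "-0.1 0 -3 0 8.5; 0 0 -3 0 8.5; 0 0 -3 0 8.5; 0 0 -2 0 8.5; 0 0 -1.1 0 8.5; 0 0 0 0 8.5; 0 0 0 0 4; 0 0 0 0 4; 0 0 0 0 4; 0 0 0 0 4"}}

```text
time: 24.95
ee_pos: [0.4411, -0.3307, 0.0053]
tool_rot: [0.093, 0.996, -0.001, 0.001]
force: [-1.1, 1.5, 7.9]
opening: 0.0465
```

Call:
{"name": "carry_out", "arguments": {"moves": "0 0 0 0 4; 0 0 0 0 4; 0 0 0 0 4; 0 0 2 0 4; 0 0 4 0 4; 0 0 4.5 0 4; 0 0 4.5 0 4; 0.4 2 0 0 4; 0.5 3 0 0 4; 0.5 3 0 0 4"}}

```text
time: 25.95
ee_pos: [0.4536, -0.2492, 0.1535]
tool_rot: [0.093, 0.996, 0.0, -0.0]
force: [0.8, -0.0, -4.8]
opening: 0.0464
```

Call:
{"name": "carry_out", "arguments": {"moves": "0.5 3 0 0 4; 0.5 3 0 0 4; 0.5 3 0 0 4; 0.5 3 0 0 4; 0.5 3 0 0 4; 0.5 3 0 0 4; 0.5 3 0 0 4; 0.6 3 0 0 4; 0.6 3 0 0 4; 0.6 2 0 0 4"}}

```text
time: 26.95
ee_pos: [0.5065, 0.0417, 0.1531]
tool_rot: [0.092, 0.996, 0.0, -0.0]
force: [-0.1, 0.6, -4.0]
opening: 0.0467
```

Call:
{"name": "carry_out", "arguments": {"moves": "0.4 0 0 0 4; 0 0 0 0 4; 0 0 0 0 4; 0 0 0 0 4"}}

```text
time: 27.35
ee_pos: [0.5107, 0.039, 0.1531]
tool_rot: [0.093, 0.996, -0.0, -0.0]
force: [0.2, -0.6, -3.7]
opening: 0.0463
```

```bash
python3 w.py w10; python3 held.py w10 .155; python3 held.py w10 .152
```

```text
27.35 [0.5107 0.039  0.1531] yaw 1.384 [ 0.05  0.29  1.82 -0.    1.03 -1.33] [ 0.2 -0.6 -3.7] 0.046292428986970856
[array([323.27817535, 221.09201813]), array([322.6085701 , 409.35595989])] [0.51140519 0.03981177] 0.08183596726596473 -0.18966140745718726
[array([323.27817535, 221.09201813]), array([322.6085701 , 409.35595989])] [0.51307753 0.03950226] 0.08356887842327367 -0.1896614074571875
```

Call:
{"name": "carry_out", "arguments": {"moves": "-0.27 0.1 -2 0 4; 0 0 -1.4 0 4; 0 0 -1 0 4; 0 0 -1 0 4; 0 0 -1 0 4; 0 0 -1 0 4; 0 0 -0.8 0 4; 0 0 0 0 4; 0 0 0 0 4"}}

```text
time: 28.3
ee_pos: [0.5086, 0.0409, 0.071]
tool_rot: [0.093, 0.996, 0.0, 0.0]
force: [-0.2, 0.2, -3.8]
opening: 0.046
```

Call:
{"name": "carry_out", "arguments": {"moves": "0 0 -0.05 0 4; 0 0 0 0 8.5; 0 0 0 0 8.5; 0 0 0 0 8.5; 0 0 0 0 8.5; 0 0 3 0 8.5; 0 0 4 0 8.5; 0 0 4 0 8.5; 0 -3 4 -0.02 8.5; 0 -3 4 -0.02 8.5"}}

```text
time: 29.3
ee_pos: [0.5082, -0.0193, 0.2627]
tool_rot: [0.112, 0.994, 0.0, 0.0]
force: [1.2, -0.0, 0.9]
opening: 0.0853
```

Call:
{"name": "carry_out", "arguments": {"moves": "0 -3.3 2 -0.02 8.5; 0 -3.3 0 -0.02 8.5; 0 -3.3 0 -0.02 8.5; 0 -3.3 0 -0.01 8.5; 0 -3.3 0 0 8.5; 0 -1 0 0 8.5; 0 0 0 0 8.5; 0 0 0 0 8.5; 0 0 0 0 8.5"}}

```text
time: 30.2
ee_pos: [0.5085, -0.1929, 0.2808]
tool_rot: [0.147, 0.989, 0.0, -0.0]
force: [-0.7, 0.0, -0.5]
opening: 0.0847
```

```bash
python3 w.py w11; python3 - <<'E'
from meas import *
w,im=load('w11')
for q in holes(w,im,.012): print(q)
E
```

```text
30.2 [ 0.5085 -0.1929  0.2808] yaw 1.276 [-0.38  0.24  1.55  0.    1.35 -1.66] [-0.7  0.  -0.5] 0.08472727677209536
((array([695.5, -60.2,  44.1, 113.9]), 1.261), [], array([476., 315.]))
((array([ 420.1, -216.8,   51.1,  109.9]), -0.298), [[458.4, -228.3], [432.1, -221.0], [406.4, -213.6], [381.8, -205.2]], array([270., 105.]))
```

View pics/w11.png

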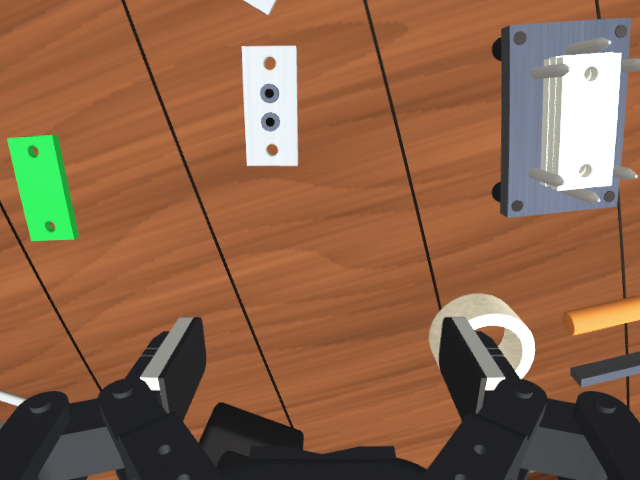

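Call:
{"name": "carry_out", "arguments": {"moves": "-2.2 -0.6 -2.5 0 8.5; -2.2 -0.6 -3 0 8.5; -2.2 -0.6 -3 0 8.5; -2.2 -0.6 -3 0 8.5; 0 0 -3 0 8.5; 0 0 -2 0 8.5; 0 0 0 0 8.5; 0 0 0 0 8.5", "newtons": 70}}

```text
time: 31.05
ee_pos: [0.421, -0.2178, 0.1162]
tool_rot: [0.147, 0.989, -0.0, 0.0]
force: [0.0, 0.3, 0.0]
opening: 0.085
```

Call:
{"name": "carry_out", "arguments": {"moves": "-0.1 0.1 -3 0 8.5; 0 0 -3 0 8.5; 0 0 -3 0 8.5; 0 0 -1.5 0 8.5; 0 0 -0.7 0 8.5; 0 0 0 0 8.5; 0 0 0 0 4; 0 0 0 0 4; 0 0 0 0 4; 0 0 0 0 4"}}

```text
time: 32.05
ee_pos: [0.4202, -0.2176, 0.0054]
tool_rot: [0.147, 0.989, -0.0, 0.001]
force: [-1.1, -0.2, 9.0]
opening: 0.0473
```

Call:
{"name": "carry_out", "arguments": {"moves": "0 0 0 0 4; 0 0 0 0 4; 0 0 0 0 4; 0 0 2 0 4; 0 0 4 0 4; 0 0 4.5 0 4; 0 0 4.5 0 4; 0.9 2.7 0 0.011 4; 0.9 2.7 0 0.011 4; 0.9 2.7 0 0.011 4"}}

```text
time: 33.05
ee_pos: [0.4458, -0.1352, 0.1539]
tool_rot: [0.131, 0.991, 0.0, -0.0]
force: [0.5, 1.1, -5.1]
opening: 0.0464
```

Call:
{"name": "carry_out", "arguments": {"moves": "0.9 2.7 0 0.011 4; 0.9 2.7 0 0.011 4; 0.9 2.7 0 0.011 4; 0.9 2.7 0 0.011 4; 0.9 2.7 0 0.011 4; 0.8 2.2 0 0.011 4; 0.8 2.0 0 0.01 4; 0 0 0 0 4; 0 0 0 0 4; 0 0 0 0 4"}}

```text
time: 34.05
ee_pos: [0.5066, 0.0403, 0.1534]
tool_rot: [0.093, 0.996, -0.0, -0.001]
force: [-0.1, -0.1, -4.1]
opening: 0.0472
```

```bash
python3 w.py w12; for z in .155 .157 .159 .161; do python3 held.py w12 $z; done
```

```text
34.05 [0.5066 0.0403 0.1534] yaw 1.384 [ 0.06  0.28  1.83 -0.    1.03 -1.33] [-0.1 -0.1 -4.1] 0.047155901360597545
[array([322.67368317, 223.6131382 ]), array([322.02579117, 413.45670319])] [0.50898076 0.04059325] 0.08319826388908887 -0.19015433202426232
[array([322.67368317, 223.6131382 ]), array([322.02579117, 413.45670319])] [0.50784701 0.04080719] 0.08202645091746905 -0.19015433202426246
[array([322.67368317, 223.6131382 ]), array([322.02579117, 413.45670319])] [0.50671327 0.04102113] 0.08085463794584927 -0.19015433202426246
[array([322.67368317, 223.6131382 ]), array([322.02579117, 413.45670319])] [0.50557953 0.04123506] 0.07968282497422943 -0.19015433202426255
```

Call:
{"name": "carry_out", "arguments": {"moves": "0.1 0 -2 0 4; 0 0 -1.4 0 4; 0 0 -1 0 4; 0 0 -1 0 4; 0 0 -1 0 4; 0 0 -0.8 0 4; 0 0 0 0 4; 0 0 0 0 4"}}

```text
time: 34.9
ee_pos: [0.5085, 0.0409, 0.0817]
tool_rot: [0.093, 0.996, 0.0, 0.0]
force: [0.4, 0.4, -4.6]
opening: 0.047
```

Call:
{"name": "carry_out", "arguments": {"moves": "0 0 -0.05 0 4; 0 0 0 0 8.5; 0 0 0 0 8.5; 0 0 0 0 8.5; 0 0 0 0 8.5; 0 0 3 0 8.5; 0 0 4 0 8.5; 0.5 1 4 0 8.5; 0.5 2 4 0 8.5; 0.5 3 4 0 8.5"}}

```text
time: 35.9
ee_pos: [0.5234, 0.1004, 0.2732]
tool_rot: [0.094, 0.996, -0.0, 0.001]
force: [0.9, 0.0, -0.3]
opening: 0.0847
```

Call:
{"name": "carry_out", "arguments": {"moves": "0.5 2 2 0 8.5; 0.5 2 1 0 8.5; 0 0 0 0 8.5; 0 0 0 0 8.5; 0 0 0 0 8.5"}}

```text
time: 36.4
ee_pos: [0.5327, 0.1398, 0.3]
tool_rot: [0.094, 0.996, -0.001, -0.001]
force: [0.3, -0.2, -1.2]
opening: 0.0849
```

```bash
python3 w.py w13
```

```text
36.4 [0.5327 0.1398 0.3   ] yaw 1.383 [ 0.24  0.25  1.49 -0.    1.4  -1.15] [ 0.3 -0.2 -1.2] 0.0848741533942746
```

View pics/w13.png

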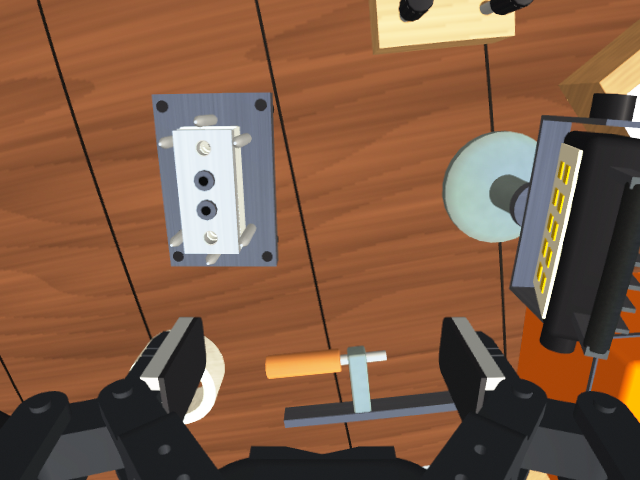

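Call:
{"name": "carry_out", "arguments": {"moves": "-2 3 0 0 8.5; -2 3 0 0 8.5; -2 3 0 0 5; -2 3 0 0 4.5; 0 0 0 0 4.5; 0 0 0 0 4.5; 0 0 0 0 4.5", "newtons": 50}}

```text
time: 37.15
ee_pos: [0.4538, 0.2596, 0.3007]
tool_rot: [0.094, 0.996, -0.0, -0.0]
force: [-0.1, -0.8, 0.5]
opening: 0.0452
```

```bash
python3 w.py w14; python3 - <<'E'
from h import *
w,im=load('w13'); print('template holes',onz(w,[(204,148),(211,237)],.087).round(4).tolist(),onz(w,[(204,148),(211,237)],.087).mean(0))
w,im=load('w14'); P=np.array([[.394,.2378,.119],[.4007,.3113,.119]]); u=proj(w,P); print(u)
a=np.maximum(u.min(0).astype(int)-60,0); b=u.max(0).astype(int)+60; c=im[a[1]:b[1],a[0]:b[0]]; cv2.imwrite('pics/pins.png',cv2.resize(c,None,fx=3,fy=3,interpolation=cv2.INTER_CUBIC)); print(a,c.shape)
E
```

```text
37.15 [0.4538 0.2596 0.3007] yaw 1.383 [ 0.5   0.2   1.56 -0.    1.39 -0.88] [-0.1 -0.8  0.5] 0.04518215507385582
template holes [[0.4696, 0.0501, 0.087], [0.5475, 0.0351, 0.087]] [0.50852197 0.04263896 0.087     ]
[[278.72891598 138.76935079]
 [374.90875199 129.24559283]]
[218  69] (129, 216, 3)
```

View pics/pins.png

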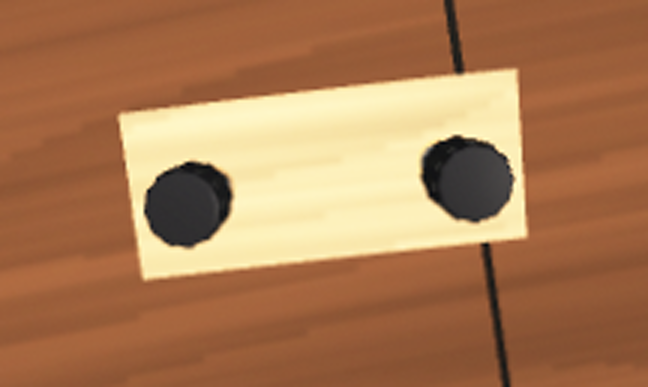

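```bash
python3 - <<'E'
from h import *
w,im=load('w14'); P=onz(w,[(279,137.7),(376.7,130)],.119); print(P.round(4).tolist(),np.hypot(*(P[0]-P[1])[:2]))
print((P-[.4538,.2596,.3007]).round(4))
E
```

```text
[[0.3933, 0.2382, 0.119], [0.4015, 0.3126, 0.119]] 0.07483832712471535
[[-0.0605 -0.0214 -0.1817]
 [-0.0523  0.053  -0.1817]]
```

Call:
{"name": "carry_out", "arguments": {"moves": "-2 -0.7 -2 0 4.5; -2 -0.7 -3 0 4.5; -2 -0.7 -3 0 4.5; 0 0 -3 0 4.5; 0 0 -3 0 4.5; 0 0 -3 0 4.5; 0 0 -2 0 4.5; 0 0 -1.5 0 4.5; 0 0 0 0 4.5; 0 0 0 0 4.5"}}

```text
time: 38.2
ee_pos: [0.3941, 0.2392, 0.0962]
tool_rot: [0.094, 0.996, 0.0, 0.0]
force: [0.6, 0.3, -0.1]
opening: 0.0452
```

Call:
{"name": "carry_out", "arguments": {"moves": "0 0 0 0 1.5; 0 0 0 0 1.5; 0 0 0 0 1.5; 0 0 0 0 1.5; 0 0 0 0 1.5"}}

```text
time: 38.7
ee_pos: [0.394, 0.24, 0.0967]
tool_rot: [0.093, 0.996, 0.0, 0.001]
force: [1.4, -0.5, 6.0]
opening: 0.0182
```

Call:
{"name": "carry_out", "arguments": {"moves": "0 0 2 0 1.5; 0 0 3 0 1.5; 0 0 4 0 1.5; 0 0 3 0 1.5; 1 -2.5 0 0 1.5; 1.1 -2.9 0 0 1.5; 1.1 -2.9 0 0 1.5; 1.1 -2.9 0 0 1.5; 1.1 -2.9 0 0 1.5; 1.1 -2.9 0 0 1.5"}}

```text
time: 39.7
ee_pos: [0.4582, 0.0686, 0.2155]
tool_rot: [0.093, 0.996, 0.0, -0.001]
force: [-0.3, 0.5, -1.4]
opening: 0.0182
```

Call:
{"name": "carry_out", "arguments": {"moves": "1 -2.1 0 0 1.5; 0 0 0 0 1.5; 0 0 0 0 1.5; 0 0 0 0 1.5"}}

```text
time: 40.1
ee_pos: [0.4678, 0.0495, 0.2157]
tool_rot: [0.093, 0.996, 0.0, -0.001]
force: [-1.0, 0.5, -0.2]
opening: 0.0182
```

```bash
python3 w.py w15; python3 - <<'E'
from h import *
im=cv2.imread('pics/w15.png'); cv2.imwrite('pics/w15c.png',cv2.resize(im[130:480,180:460],(640,800)[:2],interpolation=cv2.INTER_CUBIC)[:600] if 0 else cv2.resize(im[130:430,200:440],(480,600),interpolation=cv2.INTER_CUBIC))
E
```

```text
40.1 [0.4678 0.0495 0.2157] yaw 1.385 [ 0.08  0.17  1.82  0.    1.16 -1.3 ] [-1.   0.5 -0.2] 0.018185559574324342
```

View pics/w15c.png

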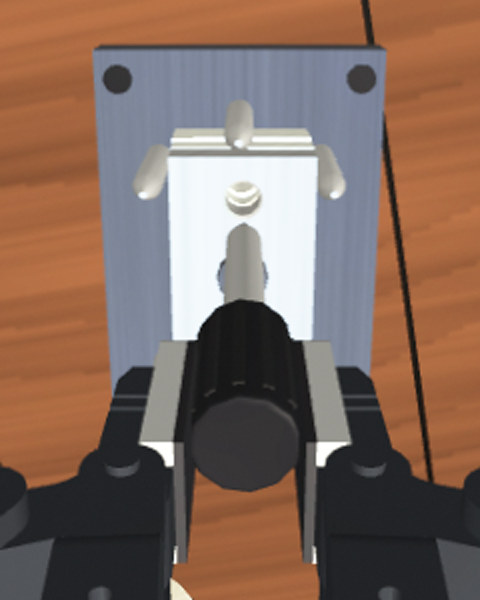

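```bash
python3 - <<'E'
from h import *
w,im=load('w15'); print('nose',onz(w,[(322,242.5)],.1265),'hole',onz(w,[(321.5,228.5)],.087),'posttip',onz(w,[(320,202)],.098), 'handle top c',onz(w,[(322.5,352)],.2385))
print('tcp px',proj(w,[[.4678,.0495,.2157]]))
a=np.array([[.1265]])
E
```

```text
nose [[0.46600676 0.05047112 0.1265    ]] hole [[0.46900276 0.04958104 0.087     ]] posttip [[0.4481682  0.05254202 0.098     ]] handle top c [[0.46753276 0.05029228 0.2385    ]]
tcp px [[320.52619362 319.88411474]]
```

Call:
{"name": "carry_out", "arguments": {"moves": "0.25 -0.12 -1 0 1.5; 0 0 -1.5 0 1.5; 0 0 -1 0 1.5; 0 0 -0.7 0 1.5; 0 0 -0.7 0 1.5; 0 0 -0.7 0 1.5; 0 0 0 0 1.5"}}

```text
time: 40.85
ee_pos: [0.4704, 0.0475, 0.1591]
tool_rot: [0.093, 0.996, -0.0, -0.001]
force: [-0.7, -0.8, -0.8]
opening: 0.0185
```

No contact force, and the nose is in the template hole. I'll continue down.

Call:
{"name": "carry_out", "arguments": {"moves": "0 0 -0.7 0 1.5; 0 0 -0.7 0 1.5; 0 0 -0.7 0 1.5; 0 0 -0.7 0 1.5; 0 0 -0.7 0 1.5; 0 0 -0.7 0 1.5; 0 0 0 0 1.5; 0 0 0 0 1.5"}}

```text
time: 41.65
ee_pos: [0.4704, 0.0475, 0.1175]
tool_rot: [0.093, 0.996, -0.0, -0.001]
force: [-2.1, -0.4, -1.3]
opening: 0.018
```

Call:
{"name": "carry_out", "arguments": {"moves": "0 0 -0.5 0 1.5; 0 0 -0.5 0 1.5; 0 0 -0.3 0 1.5; 0 0 -0.2 0 1.5; 0 0 0 0 1.5; 0 0 0 0 1.5"}}

```text
time: 42.25
ee_pos: [0.4706, 0.0475, 0.1052]
tool_rot: [0.093, 0.996, 0.0, 0.0]
force: [-8.7, 0.0, 20.2]
opening: 0.018
```

Call:
{"name": "carry_out", "arguments": {"moves": "0 0 0.2 0 1.5; 0 0 0 0 4.5; 0 0 0 0 4.5; 0 0 0 0 4.5; 0 0 2 0 4.5; 0 0 4 0 4.5; 0 0 4 0 4.5; -0.7 2.6 2 0 4.5; -0.8 3 0 0 4.5; -0.8 3 0 0 4.5"}}

```text
time: 43.25
ee_pos: [0.4487, 0.1344, 0.2259]
tool_rot: [0.094, 0.996, 0.001, 0.002]
force: [-0.2, 1.3, 0.1]
opening: 0.0447
```

Call:
{"name": "carry_out", "arguments": {"moves": "-0.8 3 0 0 4.5; -0.8 3 0 0 4.5; -0.8 3 0 0 4.5; -0.8 3 0 0 4.5; -0.8 3 0 0 4.5; -0.6 2.7 0 0 4.5; 0 0 0 0 4.5; 0 0 0 0 4.5; 0 0 0 0 4.5"}}

```text
time: 44.15
ee_pos: [0.4022, 0.3099, 0.2248]
tool_rot: [0.094, 0.996, -0.0, 0.0]
force: [0.7, 0.1, 0.1]
opening: 0.045
```

Call:
{"name": "carry_out", "arguments": {"moves": "-0.1 0.1 -3 0 4.5; 0 0 -3 0 4.5; 0 0 -3 0 4.5; 0 0 -2.3 0 4.5; 0 0 -1.5 0 4.5; 0 0 0 0 4.5; 0 0 0 0 1.5; 0 0 0 0 1.5; 0 0 0 0 1.5; 0 0 0 0 1.5"}}

```text
time: 45.15
ee_pos: [0.4015, 0.3114, 0.098]
tool_rot: [0.093, 0.996, 0.0, 0.001]
force: [-0.3, -2.0, 3.7]
opening: 0.0183
```

Call:
{"name": "carry_out", "arguments": {"moves": "0 0 0 0 1.5; 0 0 2 0 1.5; 0 0 3 0 1.5; 0 0 4 0 1.5; 0 0 4 0 1.5; 1.2 -2.4 0 0 1.5; 1.4 -2.7 0 0 1.5; 1.4 -2.7 0 0 1.5; 1.4 -2.7 0 0 1.5; 1.4 -2.7 0 0 1.5"}}

```text
time: 46.15
ee_pos: [0.4692, 0.1789, 0.2269]
tool_rot: [0.093, 0.996, 0.001, 0.0]
force: [-0.3, -0.4, -0.6]
opening: 0.018
```

Call:
{"name": "carry_out", "arguments": {"moves": "1.4 -2.7 0 0 1.5; 1.4 -2.7 0 0 1.5; 1.4 -2.7 0 0 1.5; 1.4 -2.7 0 0 1.5; 1.4 -2.7 0 0 1.5; 0.6 -1 0 0 1.5; 0 0 0 0 1.5; 0 0 0 0 1.5; 0 0 0 0 1.5"}}

```text
time: 47.05
ee_pos: [0.5443, 0.0357, 0.227]
tool_rot: [0.093, 0.996, 0.0, -0.0]
force: [0.1, 0.1, -1.2]
opening: 0.0185
```

```bash
python3 w.py w16; python3 - <<'E'
from h import *
im=cv2.imread('pics/w16.png'); cv2.imwrite('pics/w16c.png',cv2.resize(im[130:430,200:440],(480,600),interpolation=cv2.INTER_CUBIC))
E
```

```text
47.05 [0.5443 0.0357 0.227 ] yaw 1.385 [ 0.04  0.28  1.64  0.    1.23 -1.34] [ 0.1  0.1 -1.2] 0.018488356652762175
```

View pics/w16c.png

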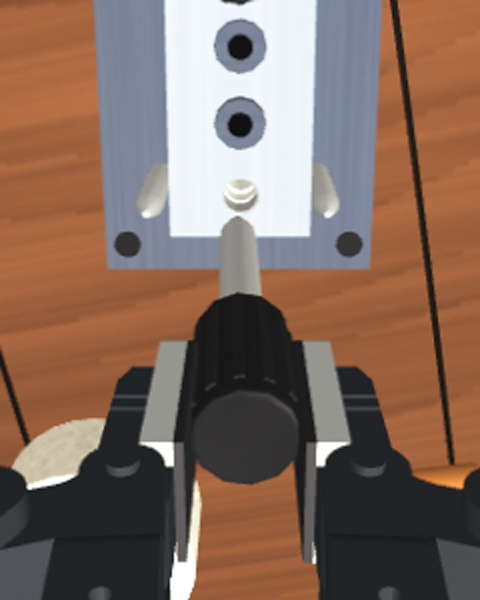

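```bash
python3 - <<'E'
from h import *
w,im=load('w16'); n=onz(w,[(319.5,239)],.1365); h=onz(w,[(320,226.5)],.087); print(n,h,h-n, np.array([.547,.0338,0])-n)
E
```

```text
[[0.54060828 0.03558424 0.1365    ]] [[0.54727338 0.0344358  0.087     ]] [[ 0.00666511 -0.00114844 -0.0495    ]] [[ 0.00639172 -0.00178424 -0.1365    ]]
```

Call:
{"name": "carry_out", "arguments": {"moves": "0.5 -0.15 -1 0 1.5; 0 0 -2 0 1.5; 0 0 -1 0 1.5; 0 0 -0.7 0 1.5; 0 0 -0.7 0 1.5; 0 0 -0.7 0 1.5; 0 0 0 0 1.5"}}

```text
time: 47.8
ee_pos: [0.5497, 0.0334, 0.1652]
tool_rot: [0.093, 0.996, 0.0, -0.0]
force: [0.2, 0.3, -2.0]
opening: 0.0179
```

Call:
{"name": "carry_out", "arguments": {"moves": "0 0 -0.7 0 1.5; 0 0 -0.7 0 1.5; 0 0 -0.7 0 1.5; 0 0 -0.7 0 1.5; 0 0 0 0 1.5; 0 0 0 0 1.5"}}

```text
time: 48.4
ee_pos: [0.5496, 0.0332, 0.1375]
tool_rot: [0.093, 0.996, 0.0, -0.001]
force: [0.3, 3.3, -1.8]
opening: 0.0183
```

Call:
{"name": "carry_out", "arguments": {"moves": "0 0 -0.6 0 1.5; 0 0 -0.6 0 1.5; 0 0 -0.6 0 1.5; 0 0 -0.5 0 1.5; 0 0 -0.3 0 1.5; 0 0 0 0 1.5"}}

```text
time: 49.0
ee_pos: [0.5495, 0.033, 0.1112]
tool_rot: [0.093, 0.996, -0.0, -0.001]
force: [0.1, 2.0, -1.7]
opening: 0.0184
```

Call:
{"name": "carry_out", "arguments": {"moves": "0 0 -0.3 0 1.5; 0 0 -0.3 0 1.5; 0 0 -0.2 0 1.5; 0 0 0 0 1.5; 0 0 0 0 1.5"}}

```text
time: 49.5
ee_pos: [0.5499, 0.0329, 0.1064]
tool_rot: [0.093, 0.996, 0.0, 0.001]
force: [-5.2, 1.9, 14.4]
opening: 0.0181
```

Call:
{"name": "carry_out", "arguments": {"moves": "0 0 0.15 0 1.5; 0 0 0 0 4.5; 0 0 0 0 4.5; 0 0 0 0 4.5; 0 0 2 0 4.5; 0 0 4 0 4.5; 0 0 4 0 4.5; 0 -3 4 0 4.5; 0 -4 4 0 4.5; 1 -4 0 0 4.5"}}

```text
time: 50.5
ee_pos: [0.5618, -0.0734, 0.2868]
tool_rot: [0.092, 0.996, -0.0, 0.006]
force: [0.9, -0.7, -0.6]
opening: 0.0452
```

Call:
{"name": "carry_out", "arguments": {"moves": "1 -4 0 0 4.5; 1 -3 0 0 4.5; 0 0 0 0 4.5; 0 0 0 0 4.5"}}

```text
time: 50.9
ee_pos: [0.5798, -0.1428, 0.2801]
tool_rot: [0.094, 0.996, 0.0, -0.001]
force: [0.1, 0.5, -0.8]
opening: 0.0454
```

```bash
python3 w.py w17; python3 - <<'E'
from h import *
s=get_image('scene')[:,:,::-1]; t=get_image('top')[:,:,::-1]; cv2.imwrite('scene2.png',s); cv2.imwrite('top2.png',t)
f=lambda a,w,h:cv2.resize(a,(w,h),interpolation=cv2.INTER_CUBIC)
w=cv2.imread('pics/w17.png'); o=np.zeros((600,800,3),np.uint8)
o[:300,:400]=f(w[0:300,240:640],400,300); o[300:,:400]=f(t[150:375,130:430],400,300); o[:,400:]=f(s[150:310,280:440][:, :],400,400) if 0 else f(s[130:330,270:450][:,:],400,600)[:600]
cv2.imwrite('pics/fin.png',o)
E
```

```text
50.9 [ 0.5798 -0.1428  0.2801] yaw 1.383 [-0.26  0.33  1.43  0.    1.39 -1.64] [ 0.1  0.5 -0.8] 0.045449328678519814
```

View pics/fin.png

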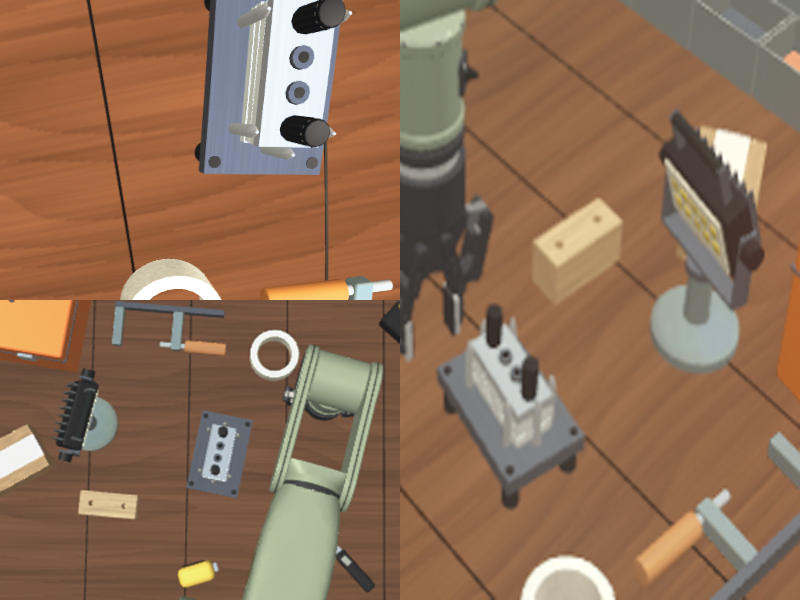

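```bash
python3 -c "
from workcell import *
print(sign_off())"
```

```text
the job is handed in; nothing more can be done
None
```

The pack is ready for drilling and I have handed the job in, about 51 s into the 210 s allowed. `sign_off` gave no verdict.

- **Work light:** I turned it by its carrying bar in two grips, because the first left the tilt short at about 0.30 rad. The last camera check puts the beam within about 1° of the middle of the jig: swivel −1.794 rad against −1.803 wanted, tilt 0.377 against 0.390. I left it there.
- **Pack:** There were three bright plates on the bench, and all three lie in the jig with the template on top, bushings up. I left the green look-alike alone.
- **Pins:** Both pins went down through the end holes. Each stopped with the handle at the height expected for sitting on the template (TCP within 0.5 mm), with 20 N and 14 N of upward push before I let go. The last pictures show both handles down on the template.
- **Loose ends:** The camera put the two pin tops 75 mm apart in the block, not the 70 mm given, probably a slight lean. The second pin's nose also looked up to 3.5 mm off its handle's axis; both pins still went home. I saw no plate or template knocked aside, and I did not compare the rest of the bench item by item at the end.

I viewed 17 pictures, three over the budget of 14: two to check each pin over its hole, and one of the finished pack.

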